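# Set the clock train and hold the top plate over its pillars

## Robot

A 6-joint arm with a two-finger parallel gripper is mounted at the origin on a cart in front of the work surface, level with it; the furniture and walls round the work are solid. World frame = base frame: x ahead of the robot, y to its left, z up, the work surface at z = 0. Lengths are in mm, angles in degrees, forces in N, time in s.
With the tool pointing down it reaches from about 300 to 850 mm from the base axis. Payload 4.2 kg.
Tool frame: the origin (TCP) lies midway between the tips of the shut fingers; the grasp point (between the pads) lies 19 mm behind it (pinch_z is the distance from the TCP to the grasp point, in mm); z points along the fingers, y is the line along which they close (so a half turn about z gives the same grasp; the last joint's range is limited). The gripper opens to 91 mm and grips with 3 to 60 N. Pads are 32 mm wide; open, the fingers measure 118 mm over their backs; the gripper's body (76 mm by 178 mm) begins 60 mm behind the grasp point.
Start: joints at [-75.057, 18.312, 89.639, -0, 72.044, -1.146], TCP at [159.349, -552.495, 213.976] pointing down, gripper open.
Joint ranges: [-177.97, 177.97], [-48.28, 115.42], [12.27, 149.76], [-77.06, 257.06], [2.81, 150.46], [-146.56, 146.56]. Speed limits (degrees/s): [147.25, 147.25, 180, 180, 180, 180].

## Interface

Orientations are given as [roll, pitch, yaw] about the fixed x, y, z axes, in that order (R = Rz(yaw) Ry(pitch) Rx(roll)).
In Python, from workcell import * gives the robot as it stands.
- The arm moves only by the tool step_arm, never from a script. Its argument "steps" is a list of rows, each a list of 7 numbers: the turn, a rotation vector about the tool's x, y, z in degrees, then the shift along the tool's x, y, z in mm, then the opening, from 0 (shut) to 1 (fully open). In form: [[rx, ry, rz, x, y, z, hand], ...]. A call has exactly 8 rows; each row shifts and turns the commanded pose from where the row before left it, along the tool's axes as they then stand; what a row does not reach is not made up. A row lasts 1/8 s, in which the tool goes at most 62.5 mm and 10.7 degrees, less where a joint would pass 70% of its speed; a pose out of reach is approached as far as the arm can. A call is refused whole if a number of a shift passes 62.5 or a number of a turn 10.7, either way. A call with a gripper value outside its range is refused whole. The fingers move at their own pace and stop on an object; "force" is the grip in N (left out, the last holds). Time passes only in rows, so rows that do not move let the fingers close, or fill a call up. It gives the time, the measured TCP pose, the force, the opening and the grip force at its end, in the units of the state.
- state(): the state, without advancing time (a new reading comes with each control period).
- grab_frame(name): name is "scene" or "side" or "wrist"; returns a dict with "image" (400x640x3 uint8, blue, green, red), "fovy" (degrees; the focal length in pixels is half the picture's height over the tangent of half this angle, whatever the lens; pixels are square), "cx", "cy" (the principal point, pixels), "dist" ([k1, k2, p1, p2, k3] as OpenCV has them; the pictures are not rectified), "origin" and "rotation" of the camera in the world; the wrist camera has in their place "tool_from_camera" (4x4, takes a point from camera to tool coordinates, whose origin is the TCP and whose axes are the flange's). Camera axes: x right, y down, z forward; pixel columns grow to the right and rows downward; lengths in mm; the calibration is good to about 2 mm. A picture is of the moment at which its call begins: read the wrist's pose just before it. There is no depth.
- job_done(): hands the job in; it is judged then, once.
The state is a dict: "time_s": time; "qpos": joint angles; "qvel": joint speeds; "effort": joint torques, N m; "ee_pos": TCP position; "ee_rot": TCP orientation; "force": force on the tool from outside, world axes, zero at the start; "torque": the same for the moment, N m; "gripper_width": finger opening in mm; "gripper_force": force on a finger pad.
Only numpy, scipy, OpenCV 4.12 (cv2) and the standard library are available. Lean on these libraries where they do the work, as an engineer would, in place of code of your own. Each camera call takes 0.05 s, during which the arm holds its last target. There are 200 camera calls.

## Task

Help me close up this clock movement: set the mainspring barrel from the wooden rack upright into its bearing in the bottom plate first, then the centre wheel into its own bearing (it laps over the barrel, so the barrel cannot go in after it); lower them in, don't drop them. Then pick up the top plate by its cock and finish while holding it, level and steady, about a centimetre above the pillars with its four screw holes in line with the tapped holes in the pillar ends (wide end of the plate over the wide pair), so that I can guide the pivots and start the screws. The plate must not touch the pillars, pivots or wheels, and leave the escape wheel on the rack and the other things on the bench where they are.

Things in the scene. Friction and masses are not known exactly. Their poses are not given: they have to be found in the camera images.
- movement: Open clock movement on a dark wooden board (134 x 112 x 15 mm), fixed to the bench. Origin: centre of the board's underside; x from the wide end (-x) to the narrow end (+x), z up. Brass bottom plate, a rounded trapezoid 118 mm long, 94 mm wide at -x and 76 mm at +x, its upper face 32 mm above the origin. Four steel pillars, 15 mm in diameter at the foot, 40 mm tall, stand on it.
- barrel_bearing (a point): Centre of the barrel's bearing hole, level with the upper face of the bottom plate, at (-28, 0, 32) mm in the movement's frame. Through hole 11 mm in diameter in a steel bush, plate 6 mm thick, 11 mm of free space below it. Axes as the movement's.
- centre_bearing (a point): Centre of the centre wheel's bearing hole, the same size, level with the upper face of the bottom plate, at (8, 0, 32) mm in the movement's frame, 36 mm from the barrel's. Seated, the wheel passes 3 mm over the barrel's drum. Axes as the movement's.
- third_arbor (a point): Top of the third wheel's arbor, which already stands fixed in the movement, at (35, 0, 76) mm in its frame, 27 mm from the centre bearing. Wheel of 16 mm radius 12 to 15 mm above the plate, pinion of 5 mm radius from 20 to 32 mm, arbor 6 mm in diameter above it.
- pillar_1 (a point): Centre of the tapped hole in the upper end of pillar 1, at (-50, 37, 72) mm in the movement's frame; axes as the movement's.
- pillar_2 (a point): Centre of the tapped hole in the upper end of pillar 2, at (-50, -37, 72) mm in the movement's frame; axes as the movement's.
- pillar_3 (a point): Centre of the tapped hole in the upper end of pillar 3, at (48, -28, 72) mm in the movement's frame; axes as the movement's.
- pillar_4 (a point): Centre of the tapped hole in the upper end of pillar 4, at (48, 28, 72) mm in the movement's frame; axes as the movement's.
- rack: Beech wheel rack, 184 x 60 x 24 mm, fixed to the bench. Origin: centre of its underside; long side along x. Three holes 10.5 mm in diameter and 14 mm deep in its top, on the centre line at x = -60, 0 and +60 mm; the barrel, the centre wheel and the escape wheel stand in them, in any order.
- barrel: Mainspring barrel, about 110 g, arbor upright, any turn will do. Origin on its axis at the shoulder face that rests on rack or plate; z up. Below it a tapered foot pivot, 8 mm in diameter, 8 mm long. Above: boss to 3 mm, toothed great wheel (28.5 mm radius) to 7 mm, brass drum (22 mm radius) to 21 mm, steel arbor (10 mm in diameter; grip here from above) to 40 mm, thin pivot (6 mm) to 44 mm.
- centre_wheel: Centre wheel, 60 g, arbor upright, any turn will do. Origin on its axis at the shoulder face that rests on rack or plate; z up. Below it a tapered foot pivot, 8 mm in diameter, 8 mm long. Above: shoulder to 2 mm, pinion (8.5 mm radius) to 11 mm, brass wheel with four arms (22.5 mm radius) from 24 to 27 mm, steel collet (10 mm in diameter; grip here from above) to 40 mm, thin pivot (6 mm) to 44 mm.
- escape_wheel: Escape wheel, small brass wheel of 18 mm radius with 30 hooked teeth, 44 mm tall above the rack; not used yet, stays on the rack. Origin on its axis at the rack's top.
- top_plate: Top plate of the movement, 250 g, lying flat on the bench: brass, the same rounded trapezoid as the bottom plate, 5 mm thick. Origin: middle of its underside, x from its wide end (-x) to its narrow end (+x), z up. Screw holes 6.4 mm in diameter at the four corners, pivot holes 9 mm in diameter at x = -28, 8 and 35 mm on the centre line. Across it stands the cock.
- cock (a point): Middle of the top of the cock on the top plate, at (-10, 0, 29) mm in the plate's frame: a brass bridge 13 mm thick along the plate's x (grip across this), 52 mm long along the plate's y, rising 24 mm above the plate's upper face; its sides are flat and upright. Axes as the plate's.
- screw_hole_1 (a point): Centre of screw hole 1 of the top plate, level with its underside, at (-50, 37, 0) mm in the plate's frame; belongs over pillar 1.
- screw_hole_2 (a point): Centre of screw hole 2 of the top plate, level with its underside, at (-50, -37, 0) mm in the plate's frame; belongs over pillar 2.
- screw_hole_3 (a point): Centre of screw hole 3 of the top plate, level with its underside, at (48, -28, 0) mm in the plate's frame; belongs over pillar 3.
- screw_hole_4 (a point): Centre of screw hole 4 of the top plate, level with its underside, at (48, 28, 0) mm in the plate's frame; belongs over pillar 4.
- tweezers: Brass tweezers lying on the bench, 17 x 126 x 5 mm, origin at the middle of the underside; stay there.
- loupe_a: Black eye loupe standing on the bench, 35 mm in diameter, 29 mm tall, origin at the middle of the underside; stays there.
- watch: Steel watch with a cream dial and no strap, lying on the bench, 44 x 37 x 10 mm, origin at the middle of the underside; stays there.
- screw_tin: Round metal screw tin with glass lid, 69 mm in diameter, 20 mm tall, origin at the middle of the underside; stays there.
- oil_cups: Dark block with four coloured oil cups, 30 x 94 x 23 mm, origin at the middle of the underside; stays there.
- driver_blue: Small steel screwdriver with a blue end, lying on the bench, 10 x 102 x 11 mm, origin at the middle of the underside; stays there.
There are look-alikes about, which are no part of the job. Leave any pink look-alike of the centre_wheel alone.

How it is judged (in metres and radians):
On the way, in this order (a step that is already met when the one before it is completed fails the run):
1. the barrel stands upright in its bearing, shoulder down on the bottom plate, let go and at rest (horizontal distance between barrel and barrel_bearing below 0.003 m and z of barrel in the frame of barrel_bearing between -0.002 and 0.002 m and angle between barrel's own z axis and vertical below 0.08 rad and contact force between the fingers and barrel below 0.1 N and linear speed of barrel below 0.02 m/s), for 0.2 s.
2. then the centre wheel stands upright in its bearing, shoulder down on the bottom plate, let go and at rest (horizontal distance between centre_wheel and centre_bearing below 0.003 m and z of centre_wheel in the frame of centre_bearing between -0.002 and 0.002 m and angle between centre_wheel's own z axis and vertical below 0.08 rad and contact force between the fingers and centre_wheel below 0.1 N and linear speed of centre_wheel below 0.02 m/s), for 0.2 s.
At the end, for the whole second after the job is handed in: Barrel and centre wheel seated in their bearings (axis within 3 mm, shoulder within 2 mm, upright within 0.08 rad). Top plate held by the fingers, still, level within 0.08 rad, each screw hole within 3 mm sideways of its tapped hole, 5 to 16 mm above the pillars, touching neither them nor wheels (horizontal distance between barrel and barrel_bearing below 0.003 m and z of barrel in the frame of barrel_bearing between -0.002 and 0.002 m and angle between each of barrel, centre_wheel, top_plate's own z axis and vertical below 0.08 rad and horizontal distance between centre_wheel and centre_bearing below 0.003 m and z of centre_wheel in the frame of centre_bearing between -0.002 and 0.002 m and horizontal distance between screw_hole_1 and pillar_1 below 0.003 m and z of screw_hole_1 in the frame of pillar_1 between 0.005 and 0.016 m and horizontal distance between screw_hole_2 and pillar_2 below 0.003 m and z of screw_hole_2 in the frame of pillar_2 between 0.005 and 0.016 m and horizontal distance between screw_hole_3 and pillar_3 below 0.003 m and z of screw_hole_3 in the frame of pillar_3 between 0.005 and 0.016 m and horizontal distance between screw_hole_4 and pillar_4 below 0.003 m and z of screw_hole_4 in the frame of pillar_4 between 0.005 and 0.016 m and contact force between the fingers and top_plate above 1 N and linear speed of top_plate below 0.02 m/s and contact force between top_plate and movement below 0.1 N and contact force between top_plate and barrel below 0.1 N and contact force between top_plate and centre_wheel below 0.1 N); the arm keeps its last pose, push and grip.
It fails at once if the top plate bears on the pillars, pivots or wheels (over 1 N) (contact force between top_plate and movement above 1 N or contact force between top_plate and barrel above 1 N or contact force between top_plate and centre_wheel above 1 N).
It fails at once if the barrel or the centre wheel is dropped (falls faster than 0.6 m/s out of the fingers) ((linear speed of barrel above 0.6 m/s and contact force between the fingers and barrel below 0.05 N) or (linear speed of centre_wheel above 0.6 m/s and contact force between the fingers and centre_wheel below 0.05 N)).
It fails at once if the escape wheel or another thing on the bench is shifted by more than 20 mm (distance of any of escape_wheel, tweezers, loupe_a, watch, screw_tin, oil_cups, driver_blue from where it was at the start of the episode above 0.02 m).
It also fails if it takes over 61 s, if anything falls off the work surface, if the arm or the gripper's body presses on something with over 40 N, if the wrist force passes 120 N, or if a joint passes its speed limit or range.

## Working session

There is one attempt and no reset: what is moved stays moved. The work goes in short steps, Python scripts to look and compute and a tool call to move; the robot and the scene stay as the last step left them, time stands still between calls to the robot, and variables do not carry over. Pictures are saved under pics/ and viewed, at most 10 in all, crops included, and the job is handed in when it is done.

Besides the shell and the picture viewer there is one more tool, called after ">>>" in YAML: its name, and indented under it one key for each argument. step_arm: Moves the arm, as the interface text tells. Its arguments: {"type":"object","properties":{"steps":{"type":"array","items":{"type":"array","items":{"type":"number"}}},"force":{"type":"number"}},"required":["steps"]}

```bash
mkdir -p pics; ls
cat > h.py <<'E'
from workcell import *
import numpy as np, cv2
from scipy.spatial.transform import Rotation as R
def K(f):
    h=f["image"].shape[0]; fl=h/2/np.tan(np.radians(f["fovy"])/2)
    return np.array([[fl,0,f["cx"]],[0,fl,f["cy"]],[0,0,1]])
def pose(f,st=None):
    if "origin" in f: return np.array(f["rotation"],float).reshape(3,3),np.array(f["origin"],float)
    T=np.array(f["tool_from_camera"]); 
    Rt=R.from_euler('xyz',st["ee_rot"],degrees=True).as_matrix()
    return Rt@T[:3,:3], Rt@T[:3,3]+np.array(st["ee_pos"])
def ray(f,uv,st=None):
    uv=np.array(uv,float).reshape(-1,1,2)
    n=cv2.undistortPoints(uv,K(f),np.array(f["dist"],float)).reshape(-1,2)
    Rc,o=pose(f,st); d=(Rc@np.c_[n,np.ones(len(n))].T).T
    return o,d
def plane(f,uv,z,st=None):
    o,d=ray(f,uv,st); return o+d*((z-o[2])/d[:,2])[:,None]
def proj(f,P,st=None):
    Rc,o=pose(f,st); r=cv2.Rodrigues(Rc.T)[0]
    return cv2.projectPoints(np.array(P,float).reshape(-1,3),r,-Rc.T@o,K(f),np.array(f["dist"],float))[0].reshape(-1,2)
E
python3 - <<'E'
from h import *
import pickle
s=state();print(s)
D={}
for n in("scene","side","wrist"):
    f=grab_frame(n);D[n]=f;cv2.imwrite(f"pics/{n}0.png",f["image"]);print(n,{k:v for k,v in f.items() if k!="image"})
pickle.dump((s,D),open("d0.pkl","wb"))
E
```

```text
pics
{'time_s': 0.0, 'qpos': array([-7.50581447e+01,  1.83522680e+01,  8.97052502e+01, -2.64845645e-03,
        7.20443066e+01, -1.14539051e+00]), 'qvel': array([ 0.0096193 , -0.0150998 , -0.02456698, -0.07518943,  0.02134785,
        0.06135018]), 'effort': array([ 3.91758018e-03, -4.12450361e+01, -2.31973958e+01,  7.30143813e-02,
        4.58788988e-02, -1.44098408e-04]), 'ee_pos': array([ 159.19593292, -552.00391344,  213.12183344]), 'ee_rot': array([-1.79898145e+02,  4.82080466e-04,  1.60880649e+01]), 'force': array([ 0.30165212,  0.17591794, -0.57344269]), 'torque': array([-0.01515111, -0.02969662,  0.0068587 ]), 'gripper_force': 0.0, 'gripper_width': 91.1907289076311}
scene {'fovy': 53.601817259699814, 'cx': 320.78268457794263, 'cy': 199.2843215084402, 'dist': array([-0.06916484,  0.        ,  0.        ,  0.        ,  0.        ]), 'origin': array([-54.51960055, 803.14566012, 621.61400954]), 'rotation': array([-1.16631262e+02, -8.47425040e-02, -1.44291224e+02])}
side {'fovy': 42.10111081395726, 'cx': 319.8836094296562, 'cy': 203.2200962946667, 'dist': array([-0.1302255,  0.       ,  0.       ,  0.       ,  0.       ]), 'origin': array([   3.73343899,  976.88230427, 1112.96046627]), 'rotation': array([-131.6009288 ,   -0.59652079, -150.32066772])}
wrist {'fovy': 64.15572893534657, 'cx': 320.5823623814324, 'cy': 200.3467464426899, 'dist': array([-0.01535543,  0.        ,  0.        ,  0.        ,  0.        ]), 'tool_from_camera': array([[ 5.00767487e-04, -9.56217164e-01, -2.92657625e-01,
         8.20100387e+01],
       [ 9.99999860e-01,  4.28394799e-04,  3.11384190e-04,
         1.14251176e+00],
       [-1.72377902e-04, -2.92657740e-01,  9.56217244e-01,
        -1.70982615e+02],
       [ 0.00000000e+00,  0.00000000e+00,  0.00000000e+00,
         1.00000000e+00]])}
```

```bash
sed -i 's/np.array(f\["rotation"\],float).reshape(3,3)/R.from_euler("xyz",f["rotation"],degrees=True).as_matrix()/' h.py; python3 -c "import h"
```

```text
(no output)
```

View pics/scene0.png

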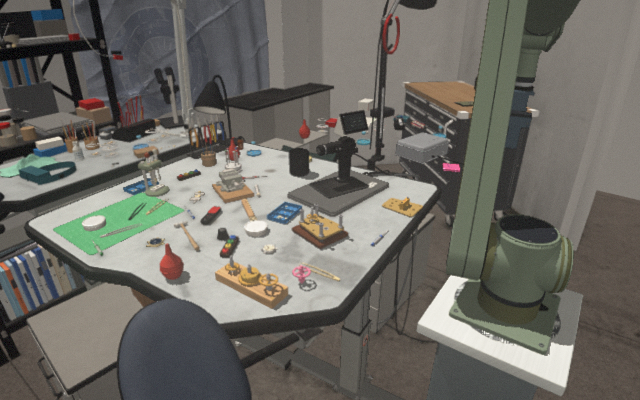

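View pics/side0.png

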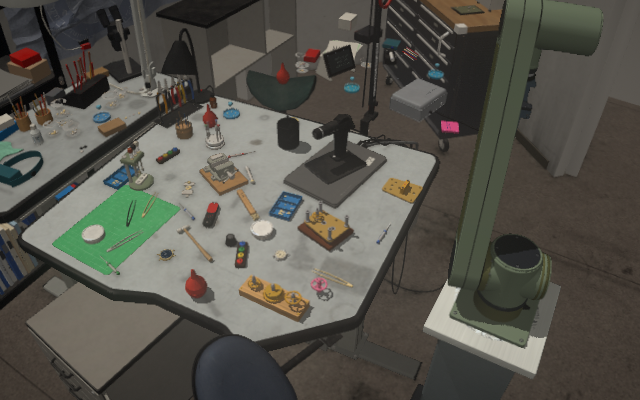

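Run:
```python
from h import *
import pickle
s,D=pickle.load(open("d0.pkl","rb"))
S=D["side"]["image"];C=D["scene"]["image"]
def cr(I,x,y,w=100,h=75): return cv2.resize(I[y:y+h,x:x+w],(400,300),interpolation=cv2.INTER_CUBIC)
cv2.imwrite("pics/comp.png",np.vstack([np.hstack([cr(S,230,255),cr(C,208,248)]),np.hstack([cr(S,285,190),cr(S,360,155)])]))
f=D["side"]
for n,uv,z in [("w1",(255,283),60),("w2",(273,292),60),("w3",(297,300),60),("mov",(326,226),40),("plate",(403,188),5),("pink",(319,286),20),("chk_base",(498,290),0)]:
    print(n,plane(f,uv,z).round(0))
print("wristcam sees", plane(D["wrist"],(320,200),0,s).round())
```

```text
w1 [[572. 299.  60.]]
w2 [[515. 300.  60.]]
w3 [[449. 291.  60.]]
mov [[526.   1.  40.]]
plate [[ 410. -320.    5.]]
pink [[439. 195.  20.]]
chk_base [[  8. -53.   0.]]
wristcam sees [[ 126. -562.    0.]]
```

View pics/comp.png

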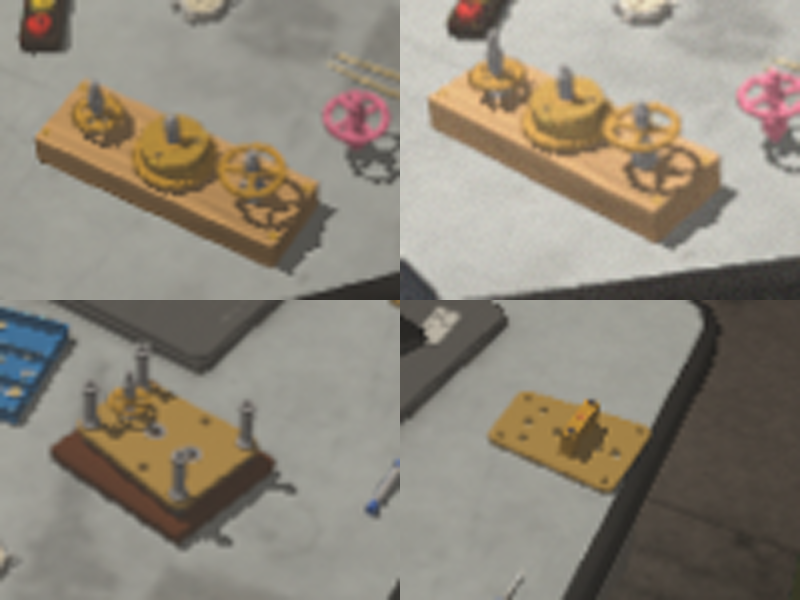

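Side view: candidates for the barrel are the escape wheel at (254,282), the drum on the rack middle at (274,292) and the open four-arm wheel at (293,297). For the centre wheel they are (293,297) yellow and (319,284) pink, off the rack. I choose the barrel at (274,292) and the centre wheel at (293,297). The movement is at (326,226), with its narrow end and third wheel toward the image left. The top plate is at (403,188).

>>> step_arm:
  steps:
    - [0,0,0,38,-19,0,0.4]
    - [0,0,0,38,-19,0,0.4]
    - [0,0,0,38,-19,0,0.4]
    - [0,0,0,38,-19,0,0.4]
    - [0,0,0,38,-19,0,0.4]
    - [0,0,0,38,-19,0,0.4]
    - [0,0,0,38,-19,0,0.4]
    - [0,0,0,38,-19,0,0.4]

```text
time_s: 1.15
ee_pos: [410.1, -321.1, 213.8]
ee_rot: [-180.0, 0.0, 16.1]
force: [0.2, -0.6, 0.0]
gripper_width: 36.5
gripper_force: 0.0
```

Run:
```python
from h import *
import pickle
_,D=pickle.load(open("d0.pkl","rb"))
f=D["side"]
for n,uv,z in [("scopebase",(337,172),0),("scopetop",(345,118),150),("lampbase",(372,132),0),("rackends",(242,288),24),("re2",(308,308),24)]: print(n,plane(f,uv,z).round(0))
g=D["scene"]; print("scene scope",plane(g,(344,140),150).round(), plane(g,(344,140),200).round())
s=state(); w=grab_frame("wrist"); pickle.dump((s,w),open("d1.pkl","wb")); cv2.imwrite("pics/w1.png",w["image"])
print(s["time_s"],s["ee_pos"],s["ee_rot"],s["qpos"])
```

```text
scopebase [[ 644. -289.    0.]]
scopetop [[ 676. -398.  150.]]
lampbase [[ 646. -577.    0.]]
rackends [[612. 308.  24.]]
re2 [[426. 275.  24.]]
scene scope [[ 716. -421.  150.]] [[ 634. -291.  200.]]
1.15 [ 410.1079556  -321.09965905  213.78244695] [-1.79994558e+02  1.34564657e-02  1.60878338e+01] [-3.93196398e+01  1.34475404e+01  9.65715499e+01 -8.50082131e-03
  6.99930297e+01  3.45954363e+01]
```

View pics/w1.png

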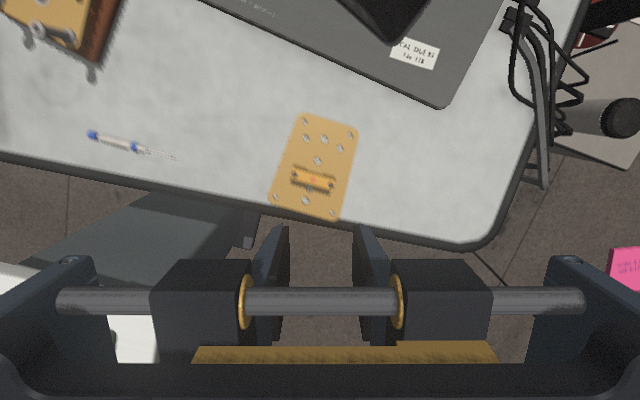

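The wrist view has tool +x pointing up. The plate is at (315,165), the cock at (313,180), the wide end toward the bottom near the bench edge, and the movement at the upper left (50,30).

Run:
```python
from h import *
import pickle
_,D=pickle.load(open("d0.pkl","rb"))
f=D["side"]
P=plane(f,[(323.7,222.5),(332,228.3)],32);d=P[0]-P[1];print(P,"movement yaw",np.degrees(np.arctan2(d[1],d[0])),np.linalg.norm(d))
P=plane(f,[(254.5,281),(273,290),(293,297)],60);print(P)
d=P[0]-P[2];print("rack yaw",np.degrees(np.arctan2(d[1],d[0])),np.linalg.norm(d))
s,w=pickle.load(open("d1.pkl","rb"))
h=cv2.cvtColor(w["image"],cv2.COLOR_BGR2HSV)
m=cv2.inRange(h,(10,90,90),(30,255,255));m[:95]=0;m[230:]=0;m[:,:260]=0;m[:,365:]=0
m=cv2.morphologyEx(m,cv2.MORPH_CLOSE,np.ones((9,9)))
c=max(cv2.findContours(m,0,2)[0],key=cv2.contourArea)
q=plane(w,c.reshape(-1,2),5,s)[:,:2].astype(np.float32)
r=cv2.minAreaRect(q);print(r,cv2.contourArea(q)); hull=cv2.convexHull(q)
a=plane(w,[(303,113),(357,125),(338,220),(270,203)],5,s);print(a)
```

```text
[[543.64942762 -16.40417514  32.        ]
 [510.09610508  -7.11460913  32.        ]] movement yaw -15.475270582312566 34.81553518502831
[[577.32429547 294.09624351  60.        ]
 [518.96903289 294.61712207  60.        ]
 [462.52691268 287.88169496  60.        ]]
rack yaw 3.0986785240904036 114.96547181814971
((413.7051696777344, -314.8106384277344), (92.43207550048828, 118.14656066894531), 89.20061492919922) 9400.406534961425
[[ 472.80661954 -283.22323813    5.        ]
 [ 477.22574895 -347.02789163    5.        ]
 [ 358.60591367 -360.26234618    5.        ]
 [ 356.67148657 -272.09645647    5.        ]]
```

>>> step_arm:
  steps:
    - [0,0,-7.4,41,-19,0,0.3]
    - [0,0,-7.4,41,-19,0,0.3]
    - [0,0,-7.4,41,-19,0,0.3]
    - [0,0,-7.4,41,-19,0,0.3]
    - [0,0,-7.4,41,-19,0,0.3]
    - [0,0,-7.4,41,-19,0,0.3]
    - [0,0,-7.4,41,-19,0,0.3]
    - [0,0,-7.4,41,-19,0,0.3]

```text
time_s: 2.2
ee_pos: [545.4, -2.8, 213.5]
ee_rot: [-180.0, 0.0, 75.5]
force: [1.0, 0.4, -0.1]
gripper_width: 27.3
gripper_force: 0.0
```

Run:
```python
from h import *
import pickle
s=state(); w=grab_frame("wrist"); pickle.dump((s,w),open("d2.pkl","wb"))
print(s["time_s"],s["ee_pos"],s["ee_rot"],s["qpos"])
I=w["image"]
# nominal projection of bearings
P=[[543.6,-16.4,32],[510.1,-7.1,32]];p=proj(w,P,s);print(p)
x,y=(p.mean(0)-[100,75]).astype(int);x=max(x,0);y=max(y,0);print("crop",x,y)
cv2.imwrite("pics/w2.png",cv2.resize(I[y:y+150,x:x+200],(800,600),interpolation=cv2.INTER_CUBIC))
```

```text
2.2 [545.35507386  -2.84773541 213.54225816] [-1.79978872e+02  8.32950634e-03  7.55316556e+01] [-1.50538442e+00  1.56698228e+01  9.35250252e+01 -3.57613054e-03
  7.08276101e+01  1.29641366e+01]
[[322.42826045 189.62978086]
 [292.02414151 189.08307639]]
crop 207 114
```

View pics/w2.png

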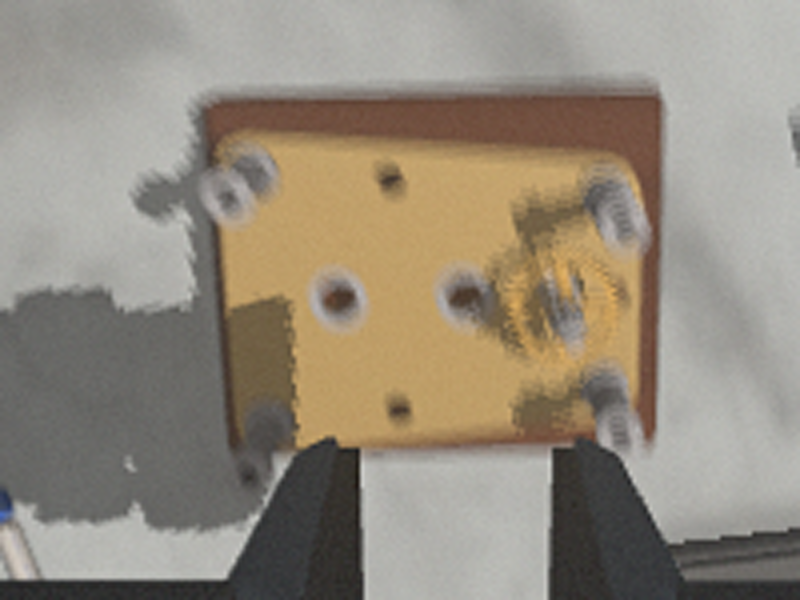

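Crop at (207,114), x4: barrel bearing at crop (338,298) → (291.5,188.5), centre bearing at (465,297) → (323,188), third wheel on the right. This agrees with the side-view estimate to within 1 px.

```bash
cat >> h.py <<'E'
def bush(w,s,guess,z=32,r=11):
    """centroid of the grey bush (filled) round a guessed pixel -> pixel, world"""
    h=cv2.cvtColor(w["image"],cv2.COLOR_BGR2HSV); m=cv2.inRange(h,(0,0,0),(180,95,255))
    mm=np.zeros_like(m); cv2.circle(mm,tuple(int(round(v)) for v in guess),r,255,-1); m&=mm
    c=cv2.findContours(m,0,1)[0]; c=max(c,key=lambda k:cv2.contourArea(cv2.convexHull(k)))
    e=cv2.fitEllipse(cv2.convexHull(c)); return np.array(e[0]),plane(w,[e[0]],z,s)[0],e[1]
E
python3 - <<'E'
from h import *
import pickle
s=state(); w=grab_frame("wrist"); pickle.dump((s,w),open("d3.pkl","wb"))
B=bush(w,s,(291.5,188.5));C=bush(w,s,(323,188.2));print(B,C)
d=C[1]-B[1];print(np.linalg.norm(d),np.degrees(np.arctan2(d[1],d[0])))
h=cv2.cvtColor(w["image"],cv2.COLOR_BGR2HSV)
# dark hole centres
for c in (B,C):
    x,y=c[0].astype(int);v=255-h[y-4:y+6,x-5:x+6,2].astype(float);v=np.clip(v-np.percentile(v,60),0,None)
    Y,X=np.mgrid[y-4:y+6,x-5:x+6];print("hole",(X*v).sum()/v.sum(),(Y*v).sum()/v.sum())
for g in [(408//4+207-0,0)]:pass
E
```

```text
(array([293.53546143, 193.49745178]), array([509.32973192,  -6.90586717,  32.        ]), (10.641992568969727, 14.786126136779785)) (array([324.86883545, 193.30851746]), array([544.27727459, -15.44444556,  32.        ]), (10.808149337768555, 14.743797302246094))
35.97552028410718 -13.72984133409542
hole 295.21108842468993 195.0050259148737
hole 325.70905172413796 194.0244252873563
```

Run:
```python
from h import *
import pickle
s,w=pickle.load(open("d3.pkl","rb"));print(s["ee_pos"],s["ee_rot"])
B=bush(w,s,(294,195),r=10);C=bush(w,s,(325.5,195),r=10);print(B,C)
d=C[1]-B[1];print(np.linalg.norm(d),np.degrees(np.arctan2(d[1],d[0])))
I=w["image"];cv2.imwrite("pics/w3.png",cv2.resize(I[120:270,207:407],(800,600),interpolation=cv2.INTER_CUBIC))
```

```text
[544.48340884   2.15909645 213.5895769 ] [-179.85724814   -0.24389333   75.85664699]
(array([294.15585327, 195.16996765]), array([509.48780328,  -9.00373603,  32.        ]), (14.403644561767578, 14.993671417236328)) (array([325.60067749, 195.01333618]), array([544.60496615, -17.62332314,  32.        ]), (14.841666221618652, 15.131793975830078))
36.159541067007424 -13.790743568248043
```

View pics/w3.png

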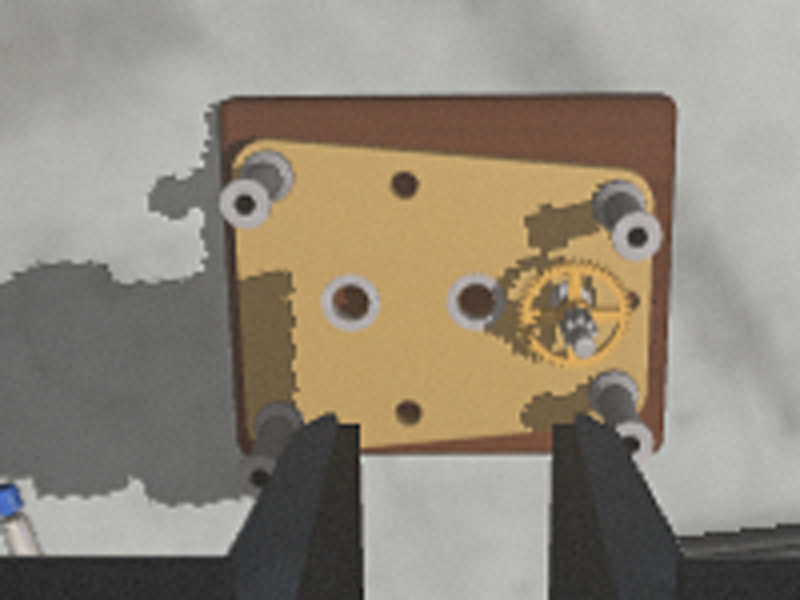

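Run:
```python
from h import *
import pickle
s=state(); w=grab_frame("wrist"); s2=state(); pickle.dump((s,w),open("d4.pkl","wb"))
print(s["ee_pos"],s["ee_rot"],np.abs(s["qvel"]).max(),s2["ee_pos"])
B=bush(w,s,(294,195),r=10);C=bush(w,s,(325.5,195),r=10);print(B,C)
d=C[1]-B[1];print(np.linalg.norm(d),np.degrees(np.arctan2(d[1],d[0])))
px=[(268.25,171.25),(366.25,179.25),(365,230.75),(272,239.5)]
g=cv2.cvtColor(w["image"],cv2.COLOR_BGR2GRAY)
W=[]
for p in px:
    x,y=int(round(p[0])),int(round(p[1]));Y,X=np.mgrid[y-3:y+4,x-3:x+4]
    v=np.clip(np.percentile(g[y-3:y+4,x-3:x+4],70)-g[y-3:y+4,x-3:x+4],0,None).astype(float)*((X-p[0])**2+(Y-p[1])**2<10)
    c=((X*v).sum()/v.sum(),(Y*v).sum()/v.sum());W.append(plane(w,[c],72,s)[0]);print(c,W[-1])
M=np.array([[-50,37],[48,28],[48,-28],[-50,-37]]) # image top is movement +y?
W=np.array(W)[:,:2]
a=M-M.mean(0);b=W-W.mean(0);U=sum(complex(*y)*complex(*x).conjugate() for x,y in zip(a,b));th=np.angle(U)
Rm=np.array([[np.cos(th),-np.sin(th)],[np.sin(th),np.cos(th)]]);t=W.mean(0)-Rm@M.mean(0)
print("yaw",np.degrees(th),"org",t,"res",W-(M@Rm.T+t)); print("bear",Rm@[-28,0]+t,Rm@[8,0]+t)
```

```text
[544.73246311  -0.65664838 213.63630791] [-1.79921538e+02 -7.18520522e-02  7.56054535e+01] 3.363565520912751 [544.93749771  -2.64955458 213.67994998]
(array([293.25790405, 192.71955872]), array([509.54241244,  -9.19333168,  32.        ]), (14.65061092376709, 14.919997215270996)) (array([324.87820435, 192.42778015]), array([544.77888448, -17.85442298,  32.        ]), (14.466464042663574, 15.394691467285156))
36.285306445465395 -13.809482352156252
(np.float64(267.3776978417266), np.float64(169.7679856115108)) [497.25700559  29.98603942  72.        ]
(np.float64(365.75495495495494), np.float64(177.7963963963964)) [590.4776469   -2.33013802  72.        ]
(np.float64(363.5958549222798), np.float64(230.07894736842104)) [576.52692399 -57.03224888  72.        ]
(np.float64(272.47400611620793), np.float64(238.89908256880733)) [480.4352277  -42.88254563  72.        ]
yaw -13.69162607313485 org [537.14578477 -18.30141943] res [[-0.06735049  0.50405359]
 [ 0.0683512   0.12835229]
 [-0.62738736 -0.16507002]
 [ 0.62638665 -0.46733586]]
bear [509.94144049 -11.67392725] [544.91845456 -20.19498862]
```

>>> step_arm:
  steps:
    - [0,0,0,-6,0,8,0.3]
    - [0,0,0,-8,0,14,0.3]
    - [0,0,0,-6,0,8,0.3]
    - [0,0,0,0,0,0,0.3]
    - [0,0,0,0,0,0,0.3]
    - [0,0,0,0,0,0,0.3]
    - [0,0,0,0,0,0,0.3]
    - [0,0,0,0,0,0,0.3]

```text
time_s: 3.35
ee_pos: [540.3, -23.3, 184.1]
ee_rot: [180.0, 0.0, 75.3]
force: [-0.1, 0.2, 0.1]
gripper_width: 27.3
gripper_force: 0.0
```

```bash
cat >> h.py <<'E'
def dark(w,p,r=4):
    g=cv2.cvtColor(w["image"],cv2.COLOR_BGR2GRAY).astype(float)
    for _ in range(5):
        x,y=int(round(p[0])),int(round(p[1]));Y,X=np.mgrid[y-r:y+r+1,x-r:x+r+1];G=g[y-r:y+r+1,x-r:x+r+1]
        v=np.clip((G.min()+G.max())/2-G,0,None)*((X-p[0])**2+(Y-p[1])**2<r*r+1)
        p=((X*v).sum()/v.sum(),(Y*v).sum()/v.sum())
    return p
def fit(M,W):
    M=np.array(M,float);W=np.array(W)[:,:2]
    a=M-M.mean(0);b=W-W.mean(0);th=np.angle(sum(complex(*y)*complex(*x).conjugate() for x,y in zip(a,b)))
    Rm=np.array([[np.cos(th),-np.sin(th)],[np.sin(th),np.cos(th)]]);t=W.mean(0)-Rm@M.mean(0)
    return np.degrees(th),Rm,t,W-(M@Rm.T+t)
def movement(w,s):
    th=np.radians(-13.7);Rm=np.array([[np.cos(th),-np.sin(th)],[np.sin(th),np.cos(th)]]);t=np.array([537,-17])
    M=np.array([[-50,37],[48,28],[48,-28],[-50,-37]])
    g=proj(w,np.c_[M@Rm.T+t,[72]*4],s);c=[dark(w,p) for p in g]
    W=plane(w,c,72,s);F=fit(M,W)
    gb=proj(w,np.c_[np.array([[-28,0],[8,0]])@Rm.T+t,[32]*2],s)
    bb=[bush(w,s,p,r=12) for p in gb]; bb=[bush(w,s,k[0],r=11) for k in bb]
    print("pillar px",np.round(c,1).tolist(),"yaw",F[0],"org",F[2],"\nres",F[3].round(2).tolist(),"\nfrom pillars",F[1]@[-28,0]+F[2],F[1]@[8,0]+F[2])
    d=bb[1][1]-bb[0][1]
    print("bush",[(k[0].round(1),k[1].round(2),np.round(k[2],1)) for k in bb],np.degrees(np.arctan2(d[1],d[0])))
E
python3 - <<'E'
from h import *
import pickle
for i in range(2):
    s=state(); w=grab_frame("wrist")
    print(s["time_s"],s["ee_pos"],s["ee_rot"],np.abs(s["qvel"]).max());movement(w,s)
pickle.dump((s,w),open("d5.pkl","wb"))
E
```

```text
3.35 [540.30126063 -23.34130884 184.07436215] [1.79980248e+02 5.01578915e-04 7.53079050e+01] 0.08704797755326352
pillar px [[257.5, 148.4], [368.2, 156.5], [366.7, 215.8], [263.4, 226.5]] yaw -13.620727106428193 org [536.77733237 -15.30381801] 
res [[-0.02, 0.02], [0.04, 0.02], [0.03, -0.03], [-0.05, -0.01]] 
from pillars [509.56480793  -8.70999411] [544.55233935 -17.18776769]
bush [(array([288.6, 178.5]), array([509.56,  -8.64,  32.  ]), array([16.2, 17. ])), (array([323.3, 177.9]), array([544.49, -17.24,  32.  ]), array([16.3, 16.7]))] -13.83055538292235
3.4 [540.27220751 -23.38935812 184.05860533] [1.79983097e+02 2.41887679e-03 7.53023431e+01] 0.19496025885659446
pillar px [[257.6, 148.4], [368.3, 156.5], [366.8, 215.7], [263.4, 226.4]] yaw -13.644830910392102 org [536.78366918 -15.32027225] 
res [[-0.02, 0.02], [0.03, 0.02], [0.09, -0.03], [-0.1, 0.0]] 
from pillars [509.5739211   -8.71500088] [544.55788291 -17.20749264]
bush [(array([288.6, 178.5]), array([509.53,  -8.68,  32.  ]), array([16.1, 17. ])), (array([323.4, 177.9]), array([544.5 , -17.25,  32.  ]), array([16.5, 16.6]))] -13.757291712059283
```

>>> step_arm:
  steps:
    - [0,0,0,24,-8,0,0.3]
    - [0,0,0,44,-14,0,0.3]
    - [0,0,0,53,-17,0,0.3]
    - [0,0,0,53,-17,0,0.3]
    - [0,0,0,53,-17,0,0.3]
    - [0,0,0,38,-13,0,0.3]
    - [0,0,0,21,-7,0,0.3]
    - [0,0,0,9,-3,0,0.3]

```text
time_s: 4.45
ee_pos: [522.2, 286.7, 183.7]
ee_rot: [180.0, 0.0, 75.3]
force: [0.3, -1.1, -0.6]
gripper_width: 27.7
gripper_force: 0.0
```

>>> step_arm:
  steps:
    - [0,0,0,0,0,0,0.3]
    - [0,0,0,0,0,0,0.3]
    - [0,0,0,0,0,0,0.3]
    - [0,0,0,0,0,0,0.3]
    - [0,0,0,0,0,0,0.3]
    - [0,0,0,0,0,0,0.3]
    - [0,0,0,0,0,0,0.3]
    - [0,0,0,0,0,0,0.3]

```text
time_s: 5.45
ee_pos: [522.3, 286.2, 183.9]
ee_rot: [180.0, 0.0, 75.3]
force: [-0.3, -0.0, 0.9]
gripper_width: 27.0
gripper_force: 0.0
```

Run:
```python
from h import *
import pickle
s=state(); w=grab_frame("wrist"); pickle.dump((s,w),open("d6.pkl","wb"))
print(s["time_s"],s["ee_pos"],s["ee_rot"],np.abs(s["qvel"]).max())
print("tcp px",proj(w,[s["ee_pos"]],s))
p=proj(w,[[519,294.6,60]],s)[0];print(p);x,y=int(p[0]-100),max(int(p[1]-75),0);print(x,y)
cv2.imwrite("pics/w6.png",cv2.resize(w["image"][y:y+150,x:x+200],(800,600),interpolation=cv2.INTER_CUBIC))
```

```text
5.45 [522.25033055 286.23146341 183.90523471] [1.79996715e+02 7.02569958e-03 7.52949855e+01] 0.10616970572711872
tcp px [[321.43341042 248.04204606]]
[315.46779339 184.30934087]
215 109
```

View pics/w6.png

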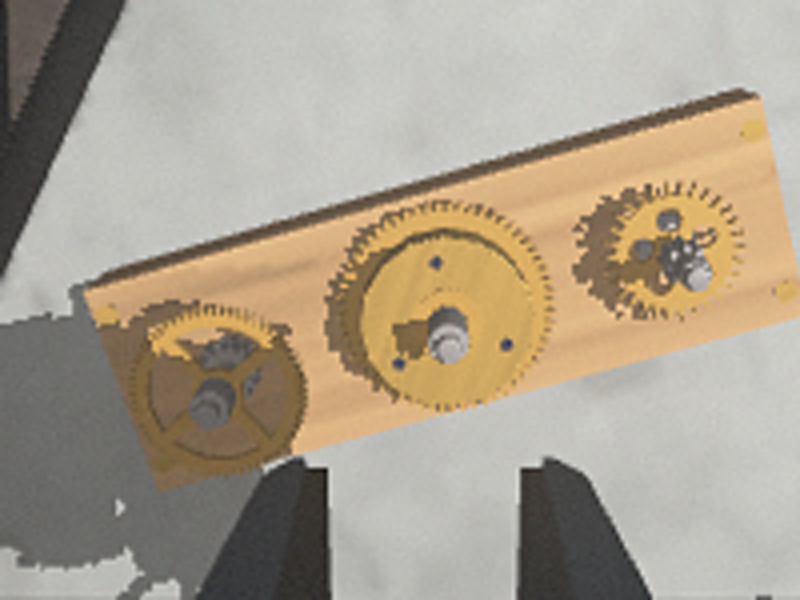

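Crop at (215,109), x4: barrel drum centre at (447,318), pivot tip at (450,344). The centre wheel, in shadow, is centred near (218,390), with its tip at (207,405). The escape wheel is at (690,265). The finger gap centre matches the projected TCP column.

Run:
```python
from h import *
import pickle
s,w=pickle.load(open("d6.pkl","rb"))
f=lambda x,y:(215+(x+.5)/4-.5,109+(y+.5)/4-.5)
print("drum",plane(w,[f(447,318)],45,s),"tip",plane(w,[f(450,344)],68,s))
print("cw",plane(w,[f(218,390)],51,s),"tip",plane(w,[f(207,405)],68,s))
# rack top: wood mask -> rect
h=cv2.cvtColor(w["image"],cv2.COLOR_BGR2HSV)
# rack holes from corners on top z=24
P=plane(w,[f(88,292),f(757,96),f(160,490)],24,s);print(P,np.linalg.norm(P[0]-P[1]),np.linalg.norm(P[0]-P[2]))
# ring edges of drum: circle fit on hand-read rim points of great wheel z=31 & drum
for nm,pts,z in [("great",[(553,310),(440,200),(460,408)],31)]:
    Q=plane(w,[f(*p) for p in pts],z,s)[:,:2];A=np.c_[2*Q,np.ones(3)];x=np.linalg.solve(A,(Q**2).sum(1));print(nm,x[:2],np.sqrt(x[2]+x[0]**2+x[1]**2))
# bright tip blob
for c in [(450,344)]:
    u,v=f(*c);g=w["image"][int(v)-6:int(v)+8,int(u)-6:int(u)+8].astype(int);print(g.min(2))
    print(h[int(v)-6:int(v)+8,int(u)-6:int(u)+8,1], int(u)-6,int(v)-6)
```

```text
drum [[527.38765066 284.40392823  45.        ]] tip [[527.6161329  284.15619569  68.        ]]
cw [[467.56648324 282.46147846  51.        ]] tip [[468.10210927 284.19140925  68.        ]]
[[435.58456298 310.13177581  24.        ]
 [617.40059806 315.58465021  24.        ]
 [436.41859782 251.10281783  24.        ]] 181.89778572517892 59.03484982802704
great [527.03232819 283.7283958 ] 28.21050379667131
[[100  69  78  82  84  85  94 101 104 110  91  98  97 100]
 [ 63  77  77  78  88 101 105 101 105 106 101  96  99  98]
 [ 69  74  78  90 133 156 158 142 121 114 106  95 103 102]
 [ 65  73 102 158 182 182 181 180 188 148 117  97  97 101]
 [ 65  83 160 178 162 148 150 153 173 178 163 102 102  98]
 [ 66 125 165 164  87 122 134 140 133 177 182 108  97 103]
 [ 66 151 102  78 136 176 186 192 156 177 178 119  99  98]
 [ 68 152  99 113 175 174 174 172 188 161 176  95  96  99]
 [ 93 125 113 137 168 170 171 167 178 157 179 106  99 102]
 [ 86 106 178 126 161 166 165 170 173 176 133  99 100  98]
 [102  96 115  98 134 167 162 169 166 149  98  94  96  99]
 [ 96  93  94  91  94 159 163 158 124  96  93 1
[... 265 characters left out ...]
6  14  12  11  15  14   9  49 144 136 137]
 [128  43  23  11  15  13  13  15  13  10   4 143 143 138]
 [127  30  15  12  16  16  16  13  14  11   6 136 136 141]
 [128  12  13  10  26  19  16  15  16  12   5 114 142 136]
 [126  10  19  24  16  16  13  13  17   7   7 112 140 138]
 [137  11  19  19  10  13  14  15  14   8   4 123 142 135]
 [149  41  15   9  13  11  14  16  10   9   8 132 136 131]
 [138 106  12  13  14  12  12  13  10  10  82 136 134 135]
 [134 140  74  45   9   9  11   7  14  55 136 140 138 134]
 [137 139 139 130  62  22  24  21  86 140 140 134 134 137]
 [136 134 134 138 143 141 139 143 140 135 137 134 136 134]
 [139 138 134 133 136 136 136 134 137 139 135 135 139 133]] 321 188
```

>>> step_arm:
  steps:
    - [0,0,0,-0.5,2,15,0.3]
    - [0,0,0,-1,2.5,26,0.3]
    - [0,0,0,0,1,30,0.3]
    - [0,0,0,0,0,22,0.3]
    - [0,0,0,0,0,11,0.3]
    - [0,0,0,0,0,0,0.3]
    - [0,0,0,0,0,0,0.3]
    - [0,0,0,0,0,0,0.3]

```text
time_s: 6.5
ee_pos: [527.8, 283.7, 80.9]
ee_rot: [179.9, -0.1, 75.3]
force: [-0.6, -0.3, -0.6]
gripper_width: 27.2
gripper_force: 0.0
```

```bash
cat >> h.py <<'E'
def tip(w,s,guess,z,r=20):
    """pixel/world centre of the brightest low-saturation disc near guess"""
    x,y=int(guess[0]),int(guess[1]);h=cv2.cvtColor(w["image"],cv2.COLOR_BGR2HSV)[y-r:y+r,x-r:x+r]
    return h,x-r,y-r
E
python3 - <<'E'
from h import *
import pickle
s=state(); w=grab_frame("wrist"); pickle.dump((s,w),open("d7.pkl","wb"))
print(s["time_s"],s["ee_pos"],s["ee_rot"])
p=proj(w,[[527.2,283.2,68]],s)[0];print(p,proj(w,[s["ee_pos"]],s));x,y=int(p[0]-50),int(p[1]-45);print(x,y)
cv2.imwrite("pics/w7.png",cv2.resize(w["image"][y:y+75,x:x+100],(800,600),interpolation=cv2.INTER_CUBIC))
E
```

```text
6.5 [527.80461158 283.67124099  80.90502149] [ 1.79911289e+02 -7.54668054e-02  7.52904577e+01]
[320.58894253 239.97830026] [[321.43273041 248.04021599]]
270 194
```

View pics/w7.png

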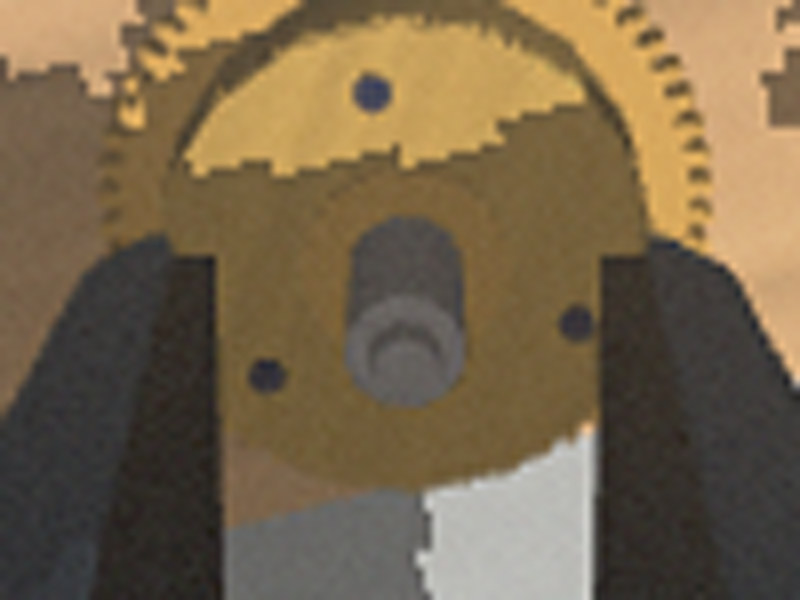

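Crop at (270,194), x8: the collet disc is at (406,350) and the tip at (405,372) → (320.2,240.1), midway between the fingers. That matches the predicted barrel axis of (527.2,283.2).

>>> step_arm:
  steps:
    - [0,0,0,-0.5,-0.5,10,0.3]
    - [0,0,0,0,0,14,0.3]
    - [0,0,0,0,0,7,0.3]
    - [0,0,0,0,0,2.5,0.3]
    - [0,0,0,0,0,0,0.3]
    - [0,0,0,0,0,0,0]
    - [0,0,0,0,0,0,0]
    - [0,0,0,0,0,0,0]
  force: 30

```text
time_s: 7.55
ee_pos: [526.8, 283.1, 46.7]
ee_rot: [180.0, -0.0, 75.3]
force: [0.0, 0.2, 0.8]
gripper_width: 8.6
gripper_force: 30.0
```

>>> step_arm:
  steps:
    - [0,0,0,0,0,-6,0]
    - [0,0,0,0,0,-12,0]
    - [0,0,0,0,0,-18,0]
    - [0,0,0,0,0,-20,0]
    - [0,0,0,0,0,-16,0]
    - [0,0,0,0,0,-8,0]
    - [0,0,0,-12,2.4,0,0]
    - [0,0,0,-28,5.6,0,0]

```text
time_s: 8.55
ee_pos: [523.7, 241.7, 125.6]
ee_rot: [-180.0, 0.1, 75.4]
force: [0.2, 0.4, -1.6]
gripper_width: 9.2
gripper_force: 30.0
```

>>> step_arm:
  steps:
    - [0,0,0,-48,9.6,0,0]
    - [0,0,0,-54,10.8,0,0]
    - [0,0,0,-54,10.8,0,0]
    - [0,0,0,-42,8.4,0,0]
    - [0,0,0,-26,5.2,0,0]
    - [0,0,0,-14,2.8,0,0]
    - [0,0,0,-7,1.2,0,0]
    - [0,0,0,-2,0.4,0,0]

```text
time_s: 9.55
ee_pos: [508.9, -8.9, 126.2]
ee_rot: [-180.0, -0.0, 75.3]
force: [0.4, -0.0, 0.1]
gripper_width: 8.7
gripper_force: 30.0
```

>>> step_arm:
  steps:
    - [0,0,0,0,0,0,0]
    - [0,0,0,0,0,0,0]
    - [0,0,0,0,0,0,0]
    - [0,0,0,0,0,0,0]
    - [0,0,0,0,0,0,0]
    - [0,0,0,0,0,0,0]
    - [0,0,0,0,0,0,0]
    - [0,0,0,0,0,0,0]

```text
time_s: 10.55
ee_pos: [509.0, -9.2, 126.4]
ee_rot: [180.0, 0.0, 75.3]
force: [0.5, 0.0, -0.8]
gripper_width: 8.8
gripper_force: 30.0
```

Run:
```python
from h import *
import pickle
s=state(); w=grab_frame("wrist"); pickle.dump((s,w),open("d8.pkl","wb"))
print(s["time_s"],s["ee_pos"],s["ee_rot"],s["force"],s["gripper_width"])
# pillars 1 and 4 visible? check against measured frame
th=np.radians(-13.63);Rm=np.array([[np.cos(th),-np.sin(th)],[np.sin(th),np.cos(th)]]);t=np.array([536.78,-15.31])
for p in ([-50,37],[48,28]):
    q=Rm@p+t; u=proj(w,[[*q,72]],s)[0]; c=dark(w,u,6); print(q,u,c,plane(w,[c],72,s)[0])
```

```text
10.55 [509.04425861  -9.15508747 126.43055696] [1.79997508e+02 4.14489552e-03 7.52841589e+01] [ 0.46501702  0.04938701 -0.82611904] 8.844074286901126
[496.90719958  32.43054657] [290.11457773 167.62038366] (np.float64(290.042374854482), np.float64(167.61117578579743)) [496.85903133  32.45011513  72.        ]
[590.02643982   0.590209  ] [425.94039558 177.43446009] (np.float64(425.92304492512477), np.float64(177.54617304492513)) [5.90000949e+02 5.11244144e-01 7.20000000e+01]
```

>>> step_arm:
  steps:
    - [0,0,0,0.4,0.1,8,0]
    - [0,0,0,0,0,14,0]
    - [0,0,0,0,0,16,0]
    - [0,0,0,0,0,12,0]
    - [0,0,0,0,0,7,0]
    - [0,0,0,0,0,3,0]
    - [0,0,0,0,0,0,0]
    - [0,0,0,0,0,0,0]

```text
time_s: 11.6
ee_pos: [509.6, -8.8, 66.8]
ee_rot: [179.9, -0.0, 75.3]
force: [-0.5, 0.7, -0.3]
gripper_width: 8.5
gripper_force: 30.0
```

>>> step_arm:
  steps:
    - [0,0,0,0,0,1.5,0]
    - [0,0,0,0,0,1.5,0]
    - [0,0,0,0,0,1.5,0]
    - [0,0,0,0,0,1.5,0]
    - [0,0,0,0,0,0,0]
    - [0,0,0,0,0,0,0]
    - [0,0,0,0,0,0,0]
    - [0,0,0,0,0,0,0]

```text
time_s: 12.6
ee_pos: [509.3, -8.8, 60.5]
ee_rot: [180.0, 0.0, 75.3]
force: [0.1, -0.1, -1.7]
gripper_width: 8.7
gripper_force: 30.0
```

>>> step_arm:
  steps:
    - [0,0,0,0,0,1.2,0]
    - [0,0,0,0,0,1.2,0]
    - [0,0,0,0,0,1.2,0]
    - [0,0,0,0,0,1.0,0]
    - [0,0,0,0,0,0.8,0]
    - [0,0,0,0,0,0.4,0]
    - [0,0,0,0,0,0,0]
    - [0,0,0,0,0,0,0]

```text
time_s: 13.6
ee_pos: [509.2, -8.8, 54.7]
ee_rot: [180.0, 0.0, 75.3]
force: [-0.6, 0.1, -0.7]
gripper_width: 8.8
gripper_force: 30.0
```

>>> step_arm:
  steps:
    - [0,0,0,0,0,0.5,0]
    - [0,0,0,0,0,0,0]
    - [0,0,0,0,0,0,0.12]
    - [0,0,0,0,0,0,0.18]
    - [0,0,0,0,0,0,0.24]
    - [0,0,0,0,0,0,0.26]
    - [0,0,0,0,0,0,0.26]
    - [0,0,0,0,0,0,0.26]

```text
time_s: 14.6
ee_pos: [509.3, -8.8, 54.1]
ee_rot: [180.0, 0.0, 75.3]
force: [-0.5, 0.6, 0.3]
gripper_width: 23.8
gripper_force: 0.0
```

>>> step_arm:
  steps:
    - [0,0,0,0,0,-4,0.26]
    - [0,0,0,0,0,-10,0.26]
    - [0,0,0,0,0,-20,0.26]
    - [0,0,0,0,0,-28,0.26]
    - [0,0,0,0,0,-28,0.26]
    - [0,0,0,0,0,-20,0.26]
    - [0,0,0,-10,0,-10,0.26]
    - [0,0,0,-4,0,-5,0.26]

```text
time_s: 15.6
ee_pos: [505.4, -23.0, 179.6]
ee_rot: [180.0, 0.0, 75.3]
force: [-0.2, 0.5, -0.6]
gripper_width: 23.8
gripper_force: 0.0
```

Run:
```python
from h import *
import pickle
for i in range(4): grab_frame("side")
s=state(); w=grab_frame("wrist"); pickle.dump((s,w),open("d9.pkl","wb"))
print(s["time_s"],s["ee_pos"],s["ee_rot"],np.abs(s["qvel"]).max())
a=proj(w,[[509.5,-8.7,76],[509.5,-8.7,72],[509.5,-8.7,53]],s);print(a)
x,y=int(a[0][0]-50),int(a[0][1]-45);print(x,y)
cv2.imwrite("pics/w9.png",cv2.resize(w["image"][y:y+75,x:x+100],(800,600),interpolation=cv2.INTER_CUBIC))
```

```text
15.8 [505.21764787 -22.47270757 178.51090035] [-1.79926690e+02  1.24743415e-02  7.52604054e+01] 0.29415015858796384
[[321.93780379 182.39006162]
 [321.92182848 181.31732521]
 [321.85144591 176.59160973]]
271 137
```

Run:
```python
from h import *
import pickle
s,w=pickle.load(open("d9.pkl","rb"))
h=cv2.cvtColor(w["image"],cv2.COLOR_BGR2HSV);m=cv2.inRange(h,(0,0,0),(180,85,255))
n,l,st,c=cv2.connectedComponentsWithStats(m[150:215,290:355]);i=l[182-150,322-290];print(st[i][:2]+[290,150],st[i][2:],c[i]+[290,150])
for z,r in((68,28.5),): pass
# drum top / great wheel extent: yellow mask columns on row at axis
y=cv2.inRange(h,(12,90,40),(32,255,255));print(h[150:200:3,322].tolist())
def dp(zs): 
    return [np.ptp(proj(w,[[509.5+dx*np.cos(t),-8.7+dx*np.sin(t),z] for t in np.linspace(0,6.28,40) for dx in [r]],s),axis=0).round(1) for z,r in zs]
print("exp collet top disc size",dp([(72,5)]), "bottom row exp",proj(w,[[509.5+5*np.cos(np.radians(255.3)),-8.7+5*np.sin(np.radians(255.3)),z] for z in(72,74,80)],s))
```

```text
[316 173] [ 11  14 128] [321.28125  179.484375]
[[20, 139, 225], [19, 119, 118], [19, 137, 216], [19, 138, 215], [19, 137, 212], [19, 140, 213], [18, 142, 203], [19, 145, 222], [8, 27, 105], [12, 13, 204], [12, 13, 194], [8, 15, 183], [13, 20, 183], [19, 138, 212], [20, 142, 212], [19, 137, 216], [20, 136, 214]]
exp collet top disc size [array([11.2, 10.9])] bottom row exp [[321.91607229 186.73807956]
 [321.92392545 187.30453993]
 [321.94813049 189.05055308]]
```

```bash
cat >> h.py <<'E'
def plan(p0,yaw0,p1,yaw1,n):
    """rounded tool-axis rows for a smooth straight world path, tool down"""
    u=np.linspace(0,1,n+1);q=u*u*u*(10-15*u+6*u*u)*.6+u*.4 if n>8 else u*u*(3-2*u)
    p0=np.array(p0,float);p1=np.array(p1,float);cur=p0.copy();y=yaw0;out=[]
    for k in range(1,n+1):
        yt=yaw0+(yaw1-yaw0)*u[k];d=p0+(p1-p0)*q[k]-cur;c,sn=np.cos(np.radians(y)),np.sin(np.radians(y))
        r=[round(-(yt-y),1),round(d[0]*c+d[1]*sn,1),round(d[0]*sn-d[1]*c,1),round(-d[2],1)];out.append(r)
        cur+=[r[1]*c+r[2]*sn,r[1]*sn-r[2]*c,-r[3]];y-=r[0]
    for r in out: print(r)
    print("end",cur.round(2),y)
E
python3 -c "
from h import *
plan([505.2,-22.8,178.6],75.3,[467.5,283,170],165.0,12)"
```

```text
[np.float64(-7.5), np.float64(10.4), np.float64(-4.2), np.float64(0.3)]
[np.float64(-7.5), np.float64(15.4), np.float64(-3.9), np.float64(0.5)]
[np.float64(-7.4), np.float64(22.7), np.float64(-2.6), np.float64(0.6)]
[np.float64(-7.5), np.float64(29.9), np.float64(0.3), np.float64(0.8)]
[np.float64(-7.5), np.float64(35.2), np.float64(5.1), np.float64(1.0)]
[np.float64(-7.5), np.float64(37.2), np.float64(10.4), np.float64(1.1)]
[np.float64(-7.4), np.float64(35.5), np.float64(15.2), np.float64(1.1)]
[np.float64(-7.5), np.float64(30.6), np.float64(18.1), np.float64(1.0)]
[np.float64(-7.5), np.float64(23.6), np.float64(18.5), np.float64(0.8)]
[np.float64(-7.4), np.float64(16.0), np.float64(16.3), np.float64(0.6)]
[np.float64(-7.5), np.float64(9.6), np.float64(12.7), np.float64(0.5)]
[np.float64(-7.5), np.float64(5.5), np.float64(9.7), np.float64(0.3)]
end [467.49 283.   170.  ] 165.00000000000003
```

>>> step_arm:
  steps:
    - [0,0,-7.5,10.4,-4.2,0,0.26]
    - [0,0,-7.5,15.4,-3.9,0.5,0.26]
    - [0,0,-7.4,22.7,-2.6,0.6,0.26]
    - [0,0,-7.5,29.9,0.3,0.8,0.26]
    - [0,0,-7.5,35.2,5.1,1,0.26]
    - [0,0,-7.5,37.2,10.4,1.1,0.26]
    - [0,0,-7.4,35.5,15.2,1.1,0.26]
    - [0,0,-7.5,30.6,18.1,1,0.26]

```text
time_s: 16.85
ee_pos: [477.2, 205.6, 172.3]
ee_rot: [-179.9, -0.0, 135.4]
force: [-0.6, 0.2, 0.9]
gripper_width: 23.4
gripper_force: 0.0
```

>>> step_arm:
  steps:
    - [0,0,-7.5,23.6,18.5,0.8,0.26]
    - [0,0,-7.4,16,16.3,0.6,0.26]
    - [0,0,-7.5,9.6,12.7,0.5,0.26]
    - [0,0,-7.5,5.5,9.7,0.3,0.26]
    - [0,0,0,0,0,0,0.26]
    - [0,0,0,0,0,0,0.26]
    - [0,0,0,0,0,0,0.26]
    - [0,0,0,0,0,0,0.26]

```text
time_s: 17.85
ee_pos: [468.1, 283.1, 170.9]
ee_rot: [-180.0, 0.0, 164.9]
force: [-0.3, -0.3, 0.3]
gripper_width: 23.6
gripper_force: 0.0
```

Run:
```python
from h import *
import pickle
s=state(); w=grab_frame("wrist"); pickle.dump((s,w),open("d10.pkl","wb"))
print(s["time_s"],s["ee_pos"],s["ee_rot"],np.abs(s["qvel"]).max())
a=proj(w,[[467.6,282.2,68],[467.6,282.2,64],[467.6,282.2,51]],s);print(a)
x,y=int(a[0][0]-50),int(a[0][1]-45);print(x,y)
cv2.imwrite("pics/w10.png",cv2.resize(w["image"][y:y+75,x:x+100],(800,600),interpolation=cv2.INTER_CUBIC))
```

```text
17.85 [468.12250315 283.1151771  170.85239387] [-1.79995052e+02  5.64171399e-03  1.64926596e+02] 0.2005845644285631
[[321.26206686 199.89796801]
 [321.252297   198.60960228]
 [321.22224763 194.6472319 ]]
271 154
```

View pics/w10.png

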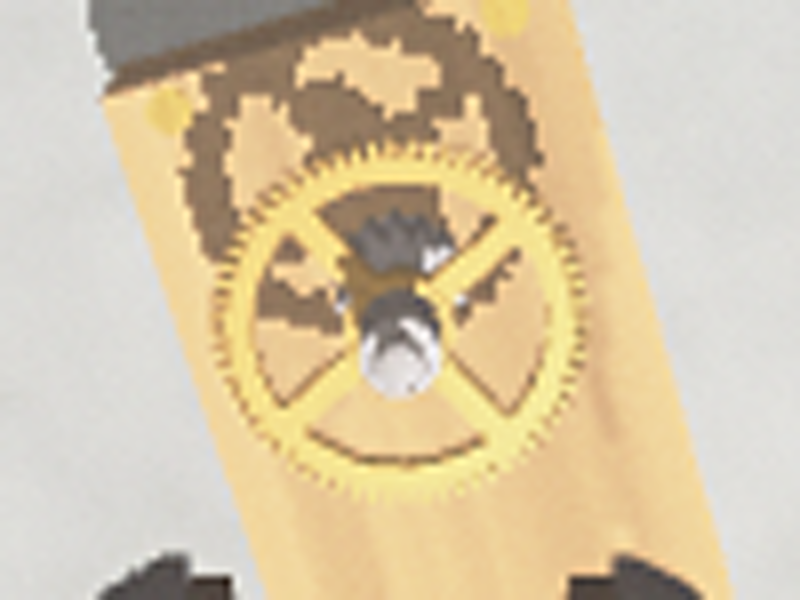

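Crop at (271,154), x8: the wheel rim is centred at (401,321) and the collet top at (400,357). This puts the axis at (467.0,281.9). It is the yellow four-armed centre wheel on the rack, not the pink one.

>>> step_arm:
  steps:
    - [0,0,0,0.4,-0.7,10,0.26]
    - [0,0,0,0.4,-0.8,22,0.26]
    - [0,0,0,0,0,30,0.26]
    - [0,0,0,0,0,28,0.26]
    - [0,0,0,0,0,17,0.26]
    - [0,0,0,0,0,7,0.26]
    - [0,0,0,0,0,2,0.26]
    - [0,0,0,0,0,0,0.26]

```text
time_s: 18.9
ee_pos: [467.2, 282.4, 55.3]
ee_rot: [180.0, 0.0, 165.0]
force: [-0.6, 0.5, -0.2]
gripper_width: 23.5
gripper_force: 0.0
```

>>> step_arm:
  steps:
    - [0,0,0,0,0,1.5,0.26]
    - [0,0,0,0,0,0,0.26]
    - [0,0,0,0,0,0,0]
    - [0,0,0,0,0,0,0]
    - [0,0,0,0,0,0,0]
    - [0,0,0,0,0,0,0]
    - [0,0,0,0,0,-2,0]
    - [0,0,0,0,0,-6,0]

```text
time_s: 19.9
ee_pos: [466.5, 282.0, 61.2]
ee_rot: [-179.9, -0.0, 165.0]
force: [0.6, 0.1, -0.7]
gripper_width: 8.4
gripper_force: 30.0
```

>>> step_arm:
  steps:
    - [0,0,0,0,0,-12,0]
    - [0,0,0,0,0,-18,0]
    - [0,0,0,0,0,-20,0]
    - [0,0,0,0,0,-13,0]
    - [0,0,0,0,0,-6,0]
    - [0,0,0,-4.6,-8.1,0,0]
    - [0,0,0,-12.2,-21.5,0,0]
    - [0,0,0,-21.4,-37.6,0,0]

```text
time_s: 20.9
ee_pos: [486.0, 206.7, 129.4]
ee_rot: [-179.9, -0.1, 165.1]
force: [0.8, 0.0, -0.8]
gripper_width: 8.2
gripper_force: 30.0
```

>>> step_arm:
  steps:
    - [0,0,0,-27.4,-48.4,0,0]
    - [0,0,0,-27.4,-48.4,0,0]
    - [0,0,0,-24.4,-43,0,0]
    - [0,0,0,-18.3,-32.3,0,0]
    - [0,0,0,-10.7,-18.8,0,0]
    - [0,0,0,-4.6,-8.1,0,0]
    - [0,0,0,-1.5,-2.6,0,0]
    - [0,0,0,0,0,0,0]

```text
time_s: 21.9
ee_pos: [544.3, -16.4, 130.1]
ee_rot: [180.0, -0.0, 165.0]
force: [0.9, 0.3, 0.1]
gripper_width: 8.7
gripper_force: 30.0
```

>>> step_arm:
  steps:
    - [0,0,0,0,0,0,0]
    - [0,0,0,0,0,0,0]
    - [0,0,0,0,0,0,0]
    - [0,0,0,0,0,0,0]
    - [0,0,0,0,0,0,0]
    - [0,0,0,0,0,0,0]
    - [0,0,0,0,0,0,0]
    - [0,0,0,0,0,0,0]

```text
time_s: 22.9
ee_pos: [544.5, -16.9, 130.3]
ee_rot: [-180.0, 0.0, 165.0]
force: [0.7, 0.1, -1.7]
gripper_width: 8.5
gripper_force: 30.0
```

Run:
```python
from h import *
import pickle
s=state(); w=grab_frame("wrist"); pickle.dump((s,w),open("d11.pkl","wb"))
print(s["time_s"],s["ee_pos"],s["ee_rot"],s["force"],s["gripper_width"])
th=np.radians(-13.63);Rm=np.array([[np.cos(th),-np.sin(th)],[np.sin(th),np.cos(th)]]);t=np.array([536.78,-15.31])
for p,z in ([-50,37],72),([-50,-37],72),([-28,0],76):
    q=Rm@p+t; u=proj(w,[[*q,z]],s)[0]; c=dark(w,u,6); print(q,u,c,plane(w,[c],z,s)[0]-[*q,z])
# barrel collet blob
u=proj(w,[[*(Rm@[-28,0]+t),72]],s)[0].astype(int)
h=cv2.cvtColor(w["image"],cv2.COLOR_BGR2HSV);m=cv2.inRange(h,(0,0,0),(180,85,255))[u[1]-25:u[1]+25,u[0]-25:u[0]+25]
n,l,st,c=cv2.connectedComponentsWithStats(m);i=l[25,25];print(u,st[i],c[i]+u-25)
```

```text
22.9 [544.54054224 -16.90850079 130.32590951] [-1.79995055e+02  7.19608623e-04  1.64985380e+02] [ 0.70366831  0.1043308  -1.67076378] 8.481860727728682
[496.90719958  32.43054657] [372.60239389 139.56353605] (np.float64(372.81438289601556), np.float64(139.4625850340136)) [-0.03058647  0.16085141  0.        ]
[479.4690257  -39.48544673] [268.65072568 142.04994718] (np.float64(268.6949654491609), np.float64(141.84797630799605)) [-0.12788511  0.07381937  0.        ]
[509.56854308  -8.71177204] [321.29510489 172.30230117] (np.float64(320.50995807127885), np.float64(170.8622641509434)) [-1.16439276 -0.27294084  0.        ]
[321 171] [ 19  14  13  17 186] [321.17204301 168.22043011]
```

>>> step_arm:
  steps:
    - [0,0,0,0,-0.3,8,0]
    - [0,0,0,0,0,12,0]
    - [0,0,0,0,0,14,0]
    - [0,0,0,0,0,12,0]
    - [0,0,0,0,0,7,0]
    - [0,0,0,0,0,4,0]
    - [0,0,0,0,0,0,0]
    - [0,0,0,0,0,0,0]

```text
time_s: 23.95
ee_pos: [544.8, -17.2, 73.7]
ee_rot: [180.0, 0.1, 165.0]
force: [-0.7, -0.3, 0.1]
gripper_width: 8.4
gripper_force: 30.0
```

>>> step_arm:
  steps:
    - [0,0,0,0,0,1.5,0]
    - [0,0,0,0,0,1.5,0]
    - [0,0,0,0,0,1.5,0]
    - [0,0,0,0,0,1.5,0]
    - [0,0,0,0,0,0,0]
    - [0,0,0,0,0,0,0]
    - [0,0,0,0,0,0,0]
    - [0,0,0,0,0,0,0]

```text
time_s: 24.95
ee_pos: [544.5, -17.2, 67.4]
ee_rot: [-180.0, 0.0, 165.0]
force: [-0.1, -0.2, -0.2]
gripper_width: 8.1
gripper_force: 30.0
```

>>> step_arm:
  steps:
    - [0,0,0,0,0,1.2,0]
    - [0,0,0,0,0,1.2,0]
    - [0,0,0,0,0,1.2,0]
    - [0,0,0,0,0,1.0,0]
    - [0,0,0,0,0,0.8,0]
    - [0,0,0,0,0,0.4,0]
    - [0,0,0,0,0,0,0]
    - [0,0,0,0,0,0,0]

```text
time_s: 25.95
ee_pos: [544.5, -17.1, 61.6]
ee_rot: [-180.0, 0.0, 165.0]
force: [0.0, -0.5, -0.7]
gripper_width: 8.2
gripper_force: 30.0
```

>>> step_arm:
  steps:
    - [0,0,0,0,0,0.4,0]
    - [0,0,0,0,0,0.3,0]
    - [0,0,0,0,0,0,0]
    - [0,0,0,0,0,0,0.12]
    - [0,0,0,0,0,0,0.18]
    - [0,0,0,0,0,0,0.24]
    - [0,0,0,0,0,0,0.26]
    - [0,0,0,0,0,0,0.26]

```text
time_s: 26.95
ee_pos: [544.4, -17.2, 60.8]
ee_rot: [-180.0, -0.0, 165.0]
force: [-0.6, -0.5, 0.4]
gripper_width: 23.6
gripper_force: 0.0
```

>>> step_arm:
  steps:
    - [0,0,0,0,0,0,0.26]
    - [0,0,0,0,0,-4,0.26]
    - [0,0,0,0,0,-10,0.26]
    - [0,0,0,0,0,-20,0.26]
    - [0,0,0,0,0,-28,0.26]
    - [0,0,0,0,0,-28,0.26]
    - [0,0,0,0,0,-18,0.26]
    - [0,0,0,-4,0,-8,0.26]

```text
time_s: 27.95
ee_pos: [548.9, -18.2, 178.7]
ee_rot: [180.0, 0.2, 165.0]
force: [0.2, 0.0, -0.0]
gripper_width: 23.7
gripper_force: 0.0
```

Run:
```python
from h import *
import pickle
for i in range(4): grab_frame("side")
s=state(); w=grab_frame("wrist"); pickle.dump((s,w),open("d12.pkl","wb"))
print(s["time_s"],s["ee_pos"],s["ee_rot"],np.abs(s["qvel"]).max())
h=cv2.cvtColor(w["image"],cv2.COLOR_BGR2HSV);M=cv2.inRange(h,(0,0,0),(180,85,255))
for b in ([509.57,-8.71],[544.55,-17.2]):
    u=proj(w,[[*b,76],[*b,72],[*b,53]],s);k=u[1].astype(int)
    bt=proj(w,[[b[0]-5*np.cos(np.radians(165)),b[1]-5*np.sin(np.radians(165)),z] for z in (72,80)],s)
    n,l,st,c=cv2.connectedComponentsWithStats(M[k[1]-25:k[1]+25,k[0]-25:k[0]+25]);i=l[25,25]
    print("expected",u.round(1).tolist(),"bottom if seated/8mm high",bt.round(1).tolist(),"blob x0,y0,w,h",st[i]+[k[0]-25,k[1]-25,0,0,0])
# wheel rim: yellow vs else along row/col through expected wheel centre z=59 r22.5
b=np.array([544.55,-17.2]);e=[np.radians(165+a) for a in (0,90,180,270)]
print("rim exp",proj(w,[[*(b+22.5*np.array([np.cos(t),np.sin(t)])),59] for t in e],s).round(1).tolist())
k=proj(w,[[*b,59]],s)[0].round().astype(int);print("row V",w["image"][k[1],k[0]-34:k[0]+35].max(1).tolist(),k)
cv2.imwrite("pics/w12.png",cv2.resize(w["image"][k[1]-75:k[1]+75,k[0]-100:k[0]+100],(800,600),interpolation=cv2.INTER_CUBIC))
```

```text
28.15 [548.01343885 -18.22366538 176.30517045] [-1.79982990e+02 -5.84422543e-02  1.64982472e+02] 0.8878921278785483
expected [[321.6, 156.9], [321.6, 156.1], [321.6, 152.8]] bottom if seated/8mm high [[321.6, 161.8], [321.6, 163.5]] blob x0,y0,w,h [317 147  11  14 120]
expected [[322.5, 197.3], [322.5, 196.0], [322.4, 190.4]] bottom if seated/8mm high [[322.5, 201.3], [322.6, 204.0]] blob x0,y0,w,h [317 188  10  14 117]
rim exp [[322.5, 168.5], [298.5, 192.1], [322.4, 214.7], [346.4, 192.1]]
row V [203, 204, 201, 203, 207, 205, 206, 207, 206, 212, 150, 151, 225, 224, 225, 212, 211, 213, 215, 219, 139, 103, 106, 108, 109, 112, 103, 238, 208, 95, 84, 103, 108, 109, 109, 105, 136, 99, 66, 234, 213, 114, 207, 208, 219, 217, 215, 215, 214, 214, 216, 217, 189, 224, 228, 231, 189, 218, 219, 217, 216, 216, 217, 216, 215, 217, 216, 216, 217] [322 192]
```

```bash
python3 -c "
from h import *
plan([548.2,-18.2,176.5],165,[404,-341,190],89.0,12)"
```

```text
[np.float64(6.3), np.float64(2.0), np.float64(-12.7), np.float64(-0.5)]
[np.float64(6.4), np.float64(0.9), np.float64(-18.2), np.float64(-0.7)]
[np.float64(6.3), np.float64(-1.7), np.float64(-26.2), np.float64(-1.0)]
[np.float64(6.3), np.float64(-5.9), np.float64(-33.8), np.float64(-1.3)]
[np.float64(6.4), np.float64(-11.4), np.float64(-39.2), np.float64(-1.6)]
[np.float64(6.3), np.float64(-17.0), np.float64(-40.9), np.float64(-1.7)]
[np.float64(6.3), np.float64(-21.5), np.float64(-38.8), np.float64(-1.6)]
[np.float64(6.4), np.float64(-23.5), np.float64(-33.3), np.float64(-1.6)]
[np.float64(6.3), np.float64(-22.8), np.float64(-25.7), np.float64(-1.3)]
[np.float64(6.3), np.float64(-19.5), np.float64(-17.5), np.float64(-1.0)]
[np.float64(6.4), np.float64(-14.8), np.float64(-10.7), np.float64(-0.7)]
[np.float64(6.3), np.float64(-11.2), np.float64(-6.3), np.float64(-0.5)]
end [ 404.03 -341.01  190.  ] 88.99999999999996
```

>>> step_arm:
  steps:
    - [0,0,6.3,2,-12.7,-0.5,0.35]
    - [0,0,6.4,0.9,-18.2,-0.7,0.35]
    - [0,0,6.3,-1.7,-26.2,-1,0.35]
    - [0,0,6.3,-5.9,-33.8,-1.3,0.35]
    - [0,0,6.4,-11.4,-39.2,-1.6,0.35]
    - [0,0,6.3,-17,-40.9,-1.7,0.35]
    - [0,0,6.3,-21.5,-38.8,-1.6,0.35]
    - [0,0,6.4,-23.5,-33.3,-1.6,0.35]

```text
time_s: 29.2
ee_pos: [440.3, -258.3, 186.0]
ee_rot: [-179.9, -0.1, 114.1]
force: [0.3, -0.5, -0.4]
gripper_width: 32.0
gripper_force: 0.0
```

>>> step_arm:
  steps:
    - [0,0,6.3,-22.8,-25.7,-1.3,0.35]
    - [0,0,6.3,-19.5,-17.5,-1,0.35]
    - [0,0,6.4,-14.8,-10.7,-0.7,0.35]
    - [0,0,6.3,-11.2,-6.3,-0.5,0.35]
    - [0,0,0,0,0,0,0.35]
    - [0,0,0,0,0,0,0.35]
    - [0,0,0,0,0,0,0.35]
    - [0,0,0,0,0,0,0.35]

```text
time_s: 30.2
ee_pos: [404.3, -340.6, 190.4]
ee_rot: [-180.0, -0.0, 89.1]
force: [-0.9, 0.0, -0.4]
gripper_width: 31.9
gripper_force: 0.0
```

Run:
```python
from h import *
import pickle
s=state(); w=grab_frame("wrist"); pickle.dump((s,w),open("d13.pkl","wb"))
print(s["time_s"],s["ee_pos"],s["ee_rot"],np.abs(s["qvel"]).max(),s["qpos"])
h=cv2.cvtColor(w["image"],cv2.COLOR_BGR2HSV)
m=cv2.inRange(h,(10,90,60),(32,255,255));n,l,st,c=cv2.connectedComponentsWithStats(m)
k=proj(w,[[414,-316,5]],s)[0];print("exp px",k)
o=np.argsort(-st[1:,4])[:4]+1;print(st[o],c[o].round())
i=o[np.argmin(np.linalg.norm(c[o]-k,axis=1))];x,y,W,H,_=st[i]
# holes = non-yellow blobs inside filled outline
out=np.zeros_like(m);cn=max(cv2.findContours((l==i).astype(np.uint8),0,1)[0],key=cv2.contourArea);hull=cv2.convexHull(cn)
cv2.drawContours(out,[hull],-1,255,-1);out=cv2.erode(out,np.ones((3,3)))
hol=cv2.bitwise_and(out,cv2.bitwise_not(m));n,l2,st2,c2=cv2.connectedComponentsWithStats(hol)
for j in range(1,n):
    if 6<st2[j,4]<300: print("hole",st2[j],c2[j].round(1),plane(w,[c2[j]],5,s)[0].round(1)[:2])
q=plane(w,hull.reshape(-1,2),5,s)[:,:2].astype(np.float32);print(cv2.minAreaRect(q),cv2.contourArea(q))
```

```text
30.2 [ 404.26519107 -340.56930513  190.35300279] [-1.79999157e+02 -7.19684457e-04  8.90530713e+01] 0.18369480979770966 [-4.13587411e+01  1.51063776e+01  9.78174992e+01  1.52208904e-06
  6.70772317e+01 -4.04118130e+01]
exp px [329.57376219 155.88551902]
[[ 275  113  108   83 7325]
 [ 181  340  310   24 5766]
 [ 247  275   13   55  406]
 [ 383  276   12   53  316]] [[326. 154.]
 [343. 354.]
 [252. 302.]
 [390. 306.]]
hole [282 119   5   6  27] [284.1 121.6] [ 364.9 -277.8]
hole [370 124  12  16  95] [376.2 130.5] [ 465.3 -288.9]
hole [354 133   7   8  41] [356.9 136.6] [ 444.3 -295.1]
hole [318 136   6   6  27] [320.7 138.8] [ 404.4 -296.9]
hole [287 152   8   8  56] [290.5 155.5] [ 370.2 -314.9]
hole [301 152   9   8  51] [304.8 155.4] [ 386.3 -315. ]
hole [333 152   8   8  50] [336.5 155.5] [ 421.8 -315.7]
hole [357 152   8   8  51] [360.7 155.3] [ 448.9 -315.9]
hole [353 171   7   7  35] [355.8 173.7] [ 443.7 -336.9]
hole [319 177   5   6  24] [321.  179.7] [ 404.  -343.2]
hole [369 178   6   5  22] [371.3 179.8] [ 461.6 -344.3]
hole [284 185   5   5  20] [286.1 187.3] [ 363.6 -351.6]
((412.8627624511719, -315.5618896484375), (92.06922149658203, 117.88936614990234), 89.06537628173828) 9848.339476584923
```

Run:
```python
from h import *
import pickle
s,w=pickle.load(open("d13.pkl","rb"))
M=[[-50,37],[-50,-37],[48,-28],[-28,0],[8,0],[35,0]];px=[(284.1,121.6),(286.1,187.3),(371.3,179.8),(304.8,155.4),(336.5,155.5),(360.7,155.3)]
# hole centres seen at upper face (z=5), refine by dark centroid not needed
th,Rm,t,res=fit(M,plane(w,px,5,s));print("plate yaw",th,"org",t,res.round(2).tolist())
c=Rm@[-10,0]+t;print("cock",c)
# cock top at z=34: check edges by projecting
e=[Rm@[-10+a,b]+t for a in(-6.5,6.5) for b in(-26,26)];print(proj(w,[[*q,29] for q in e],s).round(1).tolist())
g=proj(w,[[*c,29]],s)[0].astype(int);print(g,w["image"][g[1],g[0]-14:g[0]+15].tolist())
th2=th+90;print("tool yaw",th2)
d=np.array([*c])-s["ee_pos"][:2];y=np.radians(s["ee_rot"][2]);print("dx tool",d[0]*np.cos(y)+d[1]*np.sin(y),"dy tool",d[0]*np.sin(y)-d[1]*np.cos(y))
```

```text
plate yaw -0.9318390062995973 org [ 414.06598636 -315.4642869 ] [[0.2, -0.12], [0.09, 0.09], [0.0, -0.02], [0.19, 0.0], [-0.3, -0.1], [-0.19, 0.14]]
cock [ 404.06730886 -315.30165748]
[[314.7, 183.1], [314.4, 133.8], [326.8, 183.1], [327.1, 133.8]]
[320 159] [[95, 113, 126], [77, 109, 130], [85, 120, 143], [85, 122, 145], [82, 119, 144], [87, 120, 143], [88, 123, 145], [87, 120, 144], [85, 117, 140], [85, 140, 179], [116, 211, 244], [122, 215, 243], [124, 170, 240], [120, 166, 240], [119, 166, 240], [122, 168, 240], [122, 167, 240], [122, 165, 240], [127, 195, 242], [124, 218, 244], [123, 218, 244], [104, 161, 202], [137, 203, 232], [143, 209, 234], [141, 207, 234], [142, 207, 234], [141, 208, 234], [137, 205, 233], [122, 187, 223]]
tool yaw 89.0681609937004
dx tool 25.260926644417264 dy tool -0.615435188957909
```

>>> step_arm:
  steps:
    - [0,0,0,8,-0.6,20,0.35]
    - [0,0,0,10,0,38,0.35]
    - [0,0,0,7.3,0,42,0.35]
    - [0,0,0,0,0,36,0.35]
    - [0,0,0,0,0,22,0.35]
    - [0,0,0,0,0,11,0.35]
    - [0,0,0,0,0,4,0.35]
    - [0,0,0,0,0,0,0.35]

```text
time_s: 31.25
ee_pos: [404.4, -316.0, 17.9]
ee_rot: [179.9, 0.0, 89.0]
force: [-0.1, 0.5, 0.3]
gripper_width: 32.0
gripper_force: 0.0
```

>>> step_arm:
  steps:
    - [0,0,0,0,0,3,0.35]
    - [0,0,0,0,0,3.5,0.35]
    - [0,0,0,0,0,0,0.35]
    - [0,0,0,0,0,0,0.35]
    - [0,0,0,0,0,0,0]
    - [0,0,0,0,0,0,0]
    - [0,0,0,0,0,0,0]
    - [0,0,0,0,0,0,0]
  force: 45

```text
time_s: 32.25
ee_pos: [404.1, -315.8, 10.9]
ee_rot: [180.0, 0.0, 89.0]
force: [1.1, 0.5, 0.3]
gripper_width: 12.5
gripper_force: 45.0
```

>>> step_arm:
  steps:
    - [0,0,0,0,0,-4,0]
    - [0,0,0,0,0,-12,0]
    - [0,0,0,0,0,-22,0]
    - [0,0,0,0,0,-30,0]
    - [0,0,0,0,0,-32,0]
    - [0,0,0,0,0,-24,0]
    - [0,0,0,0,0,-13,0]
    - [0,0,0,0,0,-5,0]

```text
time_s: 33.25
ee_pos: [403.9, -315.6, 153.5]
ee_rot: [180.0, 0.0, 89.0]
force: [-0.3, 0.4, -3.2]
gripper_width: 12.6
gripper_force: 45.0
```

```bash
python3 -c "
from h import *
s=state();print(s['ee_pos'],s['ee_rot'],s['force'],s['torque'],s['gripper_width'])
plan([404.1,-315.8,152.9],89.0,[526.9,-13.4,140],76.3,14)"
```

```text
[ 403.9010774  -315.63783118  153.51581177] [1.79966201e+02 3.02904597e-02 8.89910745e+01] [-0.29644533  0.37038854 -3.16299336] [-0.01192045 -0.09133818  0.00626193] 12.565393279447525
[np.float64(0.9), np.float64(9.3), np.float64(3.6), np.float64(0.4)]
[np.float64(0.9), np.float64(12.4), np.float64(4.6), np.float64(0.5)]
[np.float64(0.9), np.float64(17.4), np.float64(6.0), np.float64(0.7)]
[np.float64(0.9), np.float64(22.8), np.float64(7.6), np.float64(1.0)]
[np.float64(0.9), np.float64(27.9), np.float64(8.8), np.float64(1.1)]
[np.float64(0.9), np.float64(31.7), np.float64(9.5), np.float64(1.4)]
[np.float64(0.9), np.float64(33.9), np.float64(9.5), np.float64(1.4)]
[np.float64(1.0), np.float64(34.0), np.float64(9.0), np.float64(1.3)]
[np.float64(0.9), np.float64(32.2), np.float64(7.9), np.float64(1.4)]
[np.float64(0.9), np.float64(28.5), np.float64(6.5), np.float64(1.1)]
[np.float64(0.9), np.float64(23.5), np.float64(5.0), np.float64(1.0)]
[np.float64(0.9), np.float64(18.1), np.float64(3.6), np.float64(0.7)]
[np.float64(0.9), np.float64(13.0), np.float64(2.3), np.float64(0.5)]
[np.float64(0.9), np.float64(9.8), np.float64(1.6), np.float64(0.4)]
end [526.87 -13.41 140.  ] 76.29999999999993
```

>>> step_arm:
  steps:
    - [0,0,0.9,9.3,3.6,0.4,0]
    - [0,0,0.9,12.4,4.6,0.5,0]
    - [0,0,0.9,17.4,6,0.7,0]
    - [0,0,0.9,22.8,7.6,1,0]
    - [0,0,0.9,27.9,8.8,1.1,0]
    - [0,0,0.9,31.7,9.5,1.4,0]
    - [0,0,0.9,33.9,9.5,1.4,0]
    - [0,0,1,34,9,1.3,0]

```text
time_s: 34.25
ee_pos: [478.2, -130.0, 143.8]
ee_rot: [-179.9, -0.0, 81.6]
force: [-0.1, 0.4, -2.6]
gripper_width: 12.2
gripper_force: 45.0
```

>>> step_arm:
  steps:
    - [0,0,0.9,32.2,7.9,1.4,0]
    - [0,0,0.9,28.5,6.5,1.1,0]
    - [0,0,0.9,23.5,5,1,0]
    - [0,0,0.9,18.1,3.6,0.7,0]
    - [0,0,0.9,13,2.3,0.5,0]
    - [0,0,0.9,9.8,1.6,0.4,0]
    - [0,0,0,0,0,0,0]
    - [0,0,0,0,0,0,0]

```text
time_s: 35.25
ee_pos: [526.4, -13.5, 139.7]
ee_rot: [-180.0, 0.0, 76.3]
force: [1.3, -0.1, -2.5]
gripper_width: 12.8
gripper_force: 45.0
```

>>> step_arm:
  steps:
    - [0,0,0,0,0,4,0]
    - [0,0,0,0,0,6,0]
    - [0,0,0,0,0,6,0]
    - [0,0,0,0,0,4,0]
    - [0,0,0,0,0,0,0]
    - [0,0,0,0,0,0,0]
    - [0,0,0,0,0,0,0]
    - [0,0,0,0,0,0,0]

```text
time_s: 36.25
ee_pos: [526.9, -13.3, 120.1]
ee_rot: [180.0, 0.0, 76.3]
force: [0.4, -1.3, -3.1]
gripper_width: 12.6
gripper_force: 45.0
```

```bash
cat >> h.py <<'E'
def held(w,s,zoff):
    """holes of the held plate seen by the wrist camera: fit at its upper face"""
    th0=np.radians(s["ee_rot"][2]-89.95);Rm=np.array([[np.cos(th0),-np.sin(th0)],[np.sin(th0),np.cos(th0)]])
    y=np.radians(s["ee_rot"][2]);t=np.array(s["ee_pos"][:2])+.5*np.array([np.cos(y),np.sin(y)])-Rm@[-10,0]
    z=s["ee_pos"][2]-zoff+5;M=np.array([[-50,37],[48,28],[35,0],[8,0],[-28,0],[-50,-37],[48,-28]],float)
    g=proj(w,np.c_[M@Rm.T+t,[z]*7],s);c=np.array([dark(w,p,4) for p in g]);W=plane(w,c,z,s)
    print("shift px",(c-g).round(1).tolist());return M,c,W,z
E
python3 - <<'E'
from h import *
import pickle
s=state(); w=grab_frame("wrist"); pickle.dump((s,w),open("d14.pkl","wb"))
f=grab_frame("side");g=grab_frame("scene");pickle.dump((f,g),open("d14b.pkl","wb"))
print(s["time_s"],s["ee_pos"],s["ee_rot"],s["gripper_width"])
M,c,W,z=held(w,s,10.9)
k=[0,1,2,3,4];th,Rm,t,res=fit(M[k],W[k]);print(th,t,res.round(2).tolist())
I=w["image"];cv2.imwrite("pics/w14.png",I)
E
```

```text
36.25 [526.8699614  -13.29897854 120.11208509] [1.79976269e+02 1.67842066e-03 7.62935030e+01] 12.59211908107884
shift px [[-0.2, 0.1], [1.7, 2.2], [-1.5, 3.3], [-0.7, 0.5], [-0.3, 0.5], [-3.4, -0.6], [-0.6, 1.5]]
-14.72054552568541 [536.21367613 -15.88455703] [[-0.52, -0.04], [0.98, 0.14], [-0.61, -0.63], [0.03, 0.63], [0.12, -0.11]]
```

Run:
```python
from h import *
import pickle
s,w=pickle.load(open("d14.pkl","rb"));f,g=pickle.load(open("d14b.pkl","rb"))
th0=np.radians(-13.66);Rm=np.array([[np.cos(th0),-np.sin(th0)],[np.sin(th0),np.cos(th0)]]);t=np.array([526.87,-13.3])+.5*np.array([.237,.972])-Rm@[-10,0];print("pred org",t)
M=np.array([[-50,37],[48,28],[35,0],[8,0],[-28,0],[-50,-37],[48,-28]]);u=proj(w,np.c_[M@Rm.T+t,[114.2]*7],s);print(u.round(1).tolist())
a=cv2.resize(w["image"][90:290,215:455],(720,600),interpolation=cv2.INTER_CUBIC);print("wrist crop at 215,90 x3")
p=proj(f,[[526,-15,95]],f)[0].astype(int);b=cv2.resize(f["image"][p[1]-38:p[1]+37,p[0]-10-40:p[0]+40-10],(0,0),fx=1,fy=1)
cv2.imwrite("pics/w14c.png",a)
```

```text
pred org [536.70564227 -15.17559819]
[[251.4, 183.7], [421.5, 198.6], [395.8, 242.9], [351.2, 243.0], [291.7, 243.1], [258.9, 296.0], [413.2, 283.5]]
wrist crop at 215,90 x3
```

View pics/w14c.png

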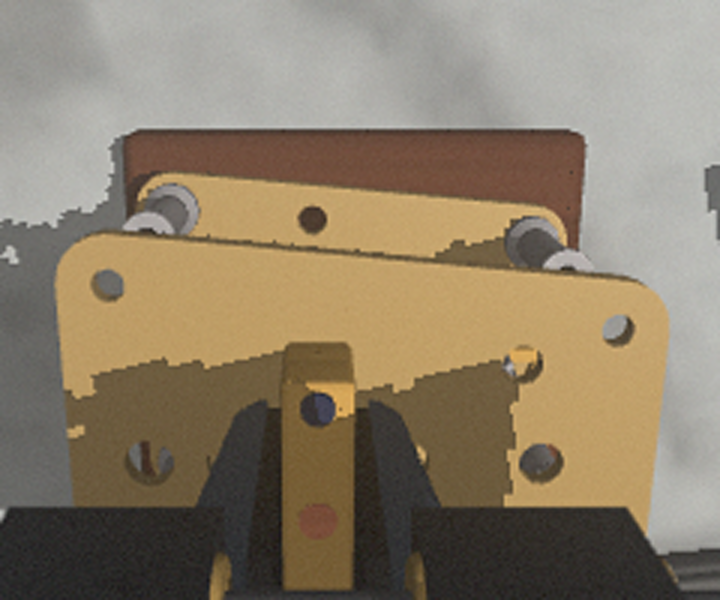

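In the x3 crop the held plate is level, with its wide end over the wide pillars. Screw hole 1 is at (108,285) and hole 4 at (618,330), both within 0.7 mm of prediction. I apply that correction and lower it.

>>> step_arm:
  steps:
    - [0,0,0,0.2,0.2,3,0]
    - [0,0,0,0.2,0.3,5,0]
    - [0,0,0,0,0,7,0]
    - [0,0,0,0,0,6,0]
    - [0,0,0,0,0,3.5,0]
    - [0,0,0,0,0,1.5,0]
    - [0,0,0,0,0,0.5,0]
    - [0,0,0,0,0,0,0]

```text
time_s: 37.4
ee_pos: [527.5, -13.0, 93.6]
ee_rot: [180.0, -0.0, 76.3]
force: [-0.0, 0.8, -1.7]
gripper_width: 12.6
gripper_force: 45.0
```

>>> step_arm:
  steps:
    - [0,0,0,0,0,0,0]
    - [0,0,0,0,0,0,0]
    - [0,0,0,0,0,0,0]
    - [0,0,0,0,0,0,0]
    - [0,0,0,0,0,0,0]
    - [0,0,0,0,0,0,0]
    - [0,0,0,0,0,0,0]
    - [0,0,0,0,0,0,0]

```text
time_s: 38.4
ee_pos: [527.4, -13.1, 93.4]
ee_rot: [180.0, 0.0, 76.3]
force: [-0.4, 0.9, -3.1]
gripper_width: 12.6
gripper_force: 45.0
```

Run:
```python
from h import *
s=state(); w=grab_frame("wrist"); g=grab_frame("side")
print(s["time_s"],s["ee_pos"],s["ee_rot"],s["force"],s["gripper_width"],s["gripper_force"],np.abs(s["qvel"]).max())
th0=np.radians(-13.63);Rm=np.array([[np.cos(th0),-np.sin(th0)],[np.sin(th0),np.cos(th0)]]);t=np.array([536.78,-15.31]);z=s["ee_pos"][2]-10.9+5
h=cv2.cvtColor(w["image"],cv2.COLOR_BGR2HSV)
for m in ([-50,37],[48,28]):
    u=proj(w,[[*(Rm@m+t),z]],s)[0];k=u.round().astype(int);r=11
    S=h[k[1]-r:k[1]+r+1,k[0]-r:k[0]+r+1,1]; msk=(S<100).astype(np.uint8)
    n,l,st,c=cv2.connectedComponentsWithStats(msk);j=[i for i in range(1,n) if st[i,4]>20]
    print(m,"want px",u.round(1),[(c[i]+k-r,st[i].tolist(),(plane(w,[c[i]+k-r],z,s)[0][:2]-(Rm@m+t)).round(2)) for i in j])
```

```text
38.4 [527.37444474 -13.06258166  93.43917216] [1.79995260e+02 3.73368714e-03 7.62865467e+01] [-0.39322711  0.88499903 -3.11196602] 12.613403802726063 45.00010600313544 0.11805116459553242
[-50, 37] want px [250.9 184.5] [(array([251.09090909, 184.12987013]), [6, 5, 11, 11, 77], array([0.19, 0.18]))]
[48, 28] want px [420.8 199.4] [(array([420.36585366, 199.2195122 ]), [5, 6, 11, 11, 82], array([-0.24,  0.16]))]
```

Both visible screw holes are within 0.3 mm of target. The plate is level and still, with its underside about 10.5 mm above the pillars, so I'm handing in.

```bash
python3 -c "
from workcell import *
print(job_done())"
```

```text
the job is handed in; nothing more can be done
None
```

The barrel and then the centre wheel are seated in their bearings, and the top plate is held level about 10.5 mm above the pillars. The two screw holes I could see are within 0.3 mm of line, and the job is handed in at 38.4 s (no verdict came back).

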